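# Carving tools from the bench tray into the carry rack, in reverse order

## Task

Move the four carving tools from the wooden bench tray to the metal carry rack in reverse order: the tool lying leftmost in the tray goes to the rack's rightmost place, the next to the place beside it, and so on, left and right as the robot sees them. Lay each tool fully home and centred in its place with its steel head still pointing away from the robot, and push the one for the rack's right end down into the spring clip until it snaps in.

Things in the scene. Friction and masses are not known exactly. Their poses are not given: they have to be found in the camera images.
- tool_spatula: Loose carving tool, 55-100 g, lying level: round wooden handle 14 mm thick, 120 mm long, with a flat steel blade 24 mm wide, ending 50 mm ahead of the origin. Origin on the axis at the handle's front end, where wood meets steel; x points to the steel head (handle: x = -120 to 0 mm; grip it across from above at -60). May be rolled about x. At the start its axis is 50 mm above the bench.
- tool_ball: Loose carving tool, 55-100 g, lying level: round wooden handle 14 mm thick, 120 mm long, with a thin steel stem with a 16 mm ball, ending 40 mm ahead. Origin on the axis at the handle's front end, where wood meets steel; x points to the steel head (handle: x = -120 to 0 mm; grip it across from above at -60). May be rolled about x. At the start its axis is 50 mm above the bench.
- tool_point: Loose carving tool, 55-100 g, lying level: round wooden handle 14 mm thick, 120 mm long, with a tapered steel spike, ending 52 mm ahead. Origin on the axis at the handle's front end, where wood meets steel; x points to the steel head (handle: x = -120 to 0 mm; grip it across from above at -60). May be rolled about x. At the start its axis is 50 mm above the bench.
- tool_mushroom: Loose carving tool, 55-100 g, lying level: round wooden handle 14 mm thick, 120 mm long, with a square steel bar ending 34 mm ahead; 28 mm knob behind, x = -137 to -119. Origin on the axis at the handle's front end, where wood meets steel; x points to the steel head (handle: x = -120 to 0 mm; grip it across from above at -60). May be rolled about x. At the start its axis is 50 mm above the bench.
- rest_1: Fixed wooden rest on the tray, under tool_spatula at every start, so it keeps showing that tool's place in the row. Two open 90-degree V notches, 10 mm thick, at x = +-40 mm, 48 mm wide in y, tops about 47 mm above its origin; free for fingers between them. Origin under its centre, 10 mm above the bench; x along the tool, whose origin starts at x = +56 to +64 mm.
- rest_2: Fixed wooden rest on the tray, under tool_ball at every start, so it keeps showing that tool's place in the row. Two open 90-degree V notches, 10 mm thick, at x = +-40 mm, 48 mm wide in y, tops about 47 mm above its origin; free for fingers between them. Origin under its centre, 10 mm above the bench; x along the tool, whose origin starts at x = +56 to +64 mm.
- rest_3: Fixed wooden rest on the tray, under tool_point at every start, so it keeps showing that tool's place in the row. Two open 90-degree V notches, 10 mm thick, at x = +-40 mm, 48 mm wide in y, tops about 47 mm above its origin; free for fingers between them. Origin under its centre, 10 mm above the bench; x along the tool, whose origin starts at x = +56 to +64 mm.
- rest_4: Fixed wooden rest on the tray, under tool_mushroom at every start, so it keeps showing that tool's place in the row. Two open 90-degree V notches, 10 mm thick, at x = +-40 mm, 48 mm wide in y, tops about 47 mm above its origin; free for fingers between them. Origin under its centre, 10 mm above the bench; x along the tool, whose origin starts at x = +56 to +64 mm.
- tray: Fixed dark wooden board, 125 x 272 x 10 mm, carrying the four rests in a row at y = +105, +35, -35, -105 mm; which is where is shuffled. Origin under its centre on the bench; x away from the robot, y to the robot's left (up to 12 degrees off). Tray and rack stand side by side; either may be on the left.
- rack: Fixed metal board, axes and size as tray. Places y = 105, 35, -35 mm: V notches like the rests', tops 57 mm up; y = -105: black spring clip, jaws at x = +-43, tops 77 mm up, mouth 27 mm narrowing to 10; push the level handle straight down, 5 to 12 N. Home in any place: tool's axis 50 mm above rack's origin, along its x, tool origin at x = +60. Free for fingers: |x| < 25, from 22 mm up.

How it is judged:
By the outcome, as a careful person would: the job done as asked, in the order asked, and still so for the second after the job is handed in, with the robot touching nothing.
It also fails if it takes over 102 s, if anything falls off the work surface, if the arm or the gripper's body presses on something with over 40 N, if the wrist force passes 120 N, or if a joint passes its speed limit or range.

## Robot

A 6-joint arm with a two-finger parallel gripper is mounted at the origin on the work surface. World frame = base frame: x ahead of the robot, y to its left, z up, the work surface at z = 0. Lengths are in m, angles in degrees, forces in N, time in s.
With the tool pointing down it reaches from about 0.275 to 0.725 m from the base axis. Payload 5.6 kg.
Tool frame: the origin (TCP) lies between the finger pads; the fingertips stand 17 mm ahead of it and the grasp point (between the pads) lies 2 mm behind it; z points along the fingers, y is the direction in which the jaws open and shut (so a half turn about z gives the same grasp; the last joint's range is limited). The gripper opens to 85 mm and grips with 20 to 120 N. Pads are 22 mm wide; open, the fingers measure 114 mm over their backs; the gripper's body (76 mm by 85 mm) begins 54 mm behind the grasp point. The pads swing forward as they close: fully open they stand 13 mm farther back than shut.
Start: joints at [90.676, 14.616, 6.199, 0, -81.583, -16.306], TCP at [0.148, 0.53, 0.248] pointing down, gripper open.
Joint ranges: [-168.99, 168.99], [-69.2, 112.95], [-62.41, 85.93], [-164.36, 98.24], [-168.68, -3.75], [-174.98, 174.98]. Speed limits (degrees/s): [147.25, 147.25, 180, 180, 180, 180].

## Interface

Orientations are given as a 3x3 rotation matrix whose columns are the frame's x, y, z axes.
In Python, from cell import r, cams, finder gives the robot as it stands.
- The arm moves only by the shell command python3 -m creep 'ROWS' [FORCE]. ROWS is JSON, a list of rows, each an object with "claw": the opening, from -1 (shut) to 1 (fully open), so that 0 is half open; "dp": the shift along the tool's x, y, z as a fraction of full scale, a list of three; "turn": the turn, a rotation vector about the tool's x, y, z as a fraction of full scale, a list of three. In form: [{"claw": claw, "dp": [tx, ty, tz], "turn": [ax, ay, az]}, ...]. A call has 1 to 12 rows; each row is the pose to reach, as a shift and turn from the pose measured when the call began, along the tool's axes at that moment; what a row does not reach only later rows make up. Full scale, the value 1, is 10 cm for a shift and 30 degrees for a turn. A row lasts 1/12 s, in which the tool goes at most 41.7 mm and 7.16 degrees, less where a joint would pass 70% of its speed; a pose out of reach is approached as far as the arm can. A call with a number of a shift or a turn outside -1 to 1 is refused whole. A call with a gripper value outside its range is refused whole. The fingers move at their own pace and stop on an object; FORCE is the grip in N (left out, the last holds). Time passes only in rows, so rows that repeat a pose let the fingers close. It gives the time, the measured TCP pose, the force and the opening at its end, in the units of the state.
- r.sense(): the state, without advancing time (a new reading comes with each control period).
- cams.read_camera(name): name is "scene" or "top"; returns (picture, depth): 480x640x3 uint8, red, green, blue; 480x640 float32, m along the optical axis (not along the pixel's ray), 0 where there is no reading.
- cams.get_calibration(name): a dict with "fx", "fy", "cx", "cy" (pixels), "R" (3x3) and "t" (3): a world point X has camera coordinates R X + t. Camera axes: x right, y down, z forward; pixel columns grow to the right and rows downward; lengths in m; the calibration is good to about 2 mm. A picture is of the moment at which its call begins. get_calibration takes no time and is no camera call.
- r.hand_in(): hands the job in, once; it reports no verdict.
Trained networks look in the newest picture that a camera, given by its name, has taken for a name from the list of things; names that differ only in an ending like _2 or _b are one class to them, and where a whole thing is asked for, a point or a joint stands for the part that bears it (a point fixed in the world has none). Each returns a list of dicts, best first, with "score" (0 to 1); they miss things now and then, are a little off and sometimes report something else, mostly with a low value. They report only what shows in the picture. A call takes as long as a camera call.
- finder.regions_of(camera, label): "mask" (480x640 bool, what is visible of it) and "location" ([column, row] in pixels, amid what is visible of it).
The state is a dict: "time_s": time; "qpos": joint angles; "dq": joint speeds; "effort": joint torques, N m; "tool_pos": TCP position; "orientation": TCP orientation; "force": force on the tool from outside, world axes, zero at the start; "ft_torque": the same for the moment, N m; "opening": opening from 0.0 (shut) to 1.0 (fully open).
Only numpy, scipy, OpenCV 4.12 (cv2) and the standard library are available. Lean on these libraries where they do the work, as an engineer would, in place of code of your own. Each camera call takes 0.05 s, during which the arm holds its last target.

## Working session

There is one attempt and no reset: what is moved stays moved. The work goes in short steps, Python scripts to look and compute and a shell command to move; the robot and the scene stay as the last step left them, time stands still between calls to the robot, and variables do not carry over. Pictures are saved under pics/ and viewed, and the job is handed in when it is done.

```bash
ls -la; mkdir -p pics; python3 - <<'E'
from cell import r,cams,finder
import cv2,json
s=r.sense(); print(s)
for n in("scene","top"):
    p,d=cams.read_camera(n); cv2.imwrite(f"pics/{n}0.png",p[:,:,::-1]); print(n,cams.get_calibration(n))
E
```

```text
total 12
drwxr-xr-x  3 agent agent 4096 Dec  7 05:47 .
drwxr-xr-x 23 root  root  4096 Dec  7 05:47 ..
drwxr-xr-x  2 agent agent 4096 Dec  7 05:47 pics
{'time_s': 0.0, 'qpos': array([ 9.06772222e+01,  1.46518351e+01,  6.13117177e+00, -2.65042522e-02,
       -8.15818560e+01, -1.63064815e+01]), 'dq': array([-0.09708726,  0.01328412, -0.00864762, -0.00913974,  0.09974375,
       -0.0466557 ]), 'effort': array([ 1.84869161e-03, -3.86629415e+01,  2.37937295e+01,  5.36490440e+00,
       -6.21344065e-03, -1.51973921e-05]), 'tool_pos': array([0.14799703, 0.52924264, 0.2474122 ]), 'orientation': array([[ 9.63006768e-01, -2.69476854e-01, -4.36422190e-04],
       [-2.69477200e-01, -9.63005098e-01, -1.79456686e-03],
       [ 6.33174384e-05,  1.84578587e-03, -9.99998295e-01]]), 'force': array([ 0.30571992,  0.00111801, -0.69150627]), 'ft_torque': array([ 0.00601705,  0.00837961, -0.00554121]), 'opening': 0.9965550316185291}
scene {'fx': 504.04797937519595, 'fy': 504.04797937519595, 'cx': 331.9618650179927, 'cy': 243.7046018044938, 'R': array([[ 0.86590547,  0.50004551, -0.01273609],
       [ 0.41330603, -0.72958068, -0.54487627],
       [-0.28175494,  0.46654744, -0.83841973]]), 't': array([-0.45818859, -0.17755724,  1.07079324])}
top {'fx': 504.33077016815287, 'fy': 504.33077016815287, 'cx': 321.8437659541996, 'cy': 238.54193315155297, 'R': array([[-0.01583305, -0.99939344, -0.03101714],
       [-0.99764844,  0.01785909, -0.06617127],
       [ 0.06668508,  0.02989651, -0.99732607]]), 't': array([0.02259868, 0.51551721, 1.07330701])}
```

View pics/top0.png

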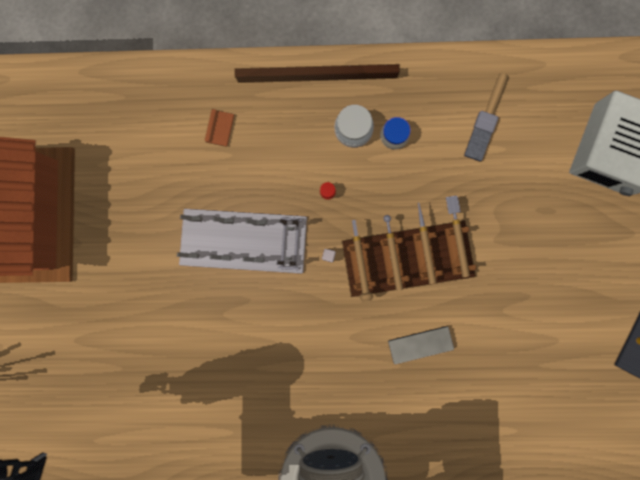

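View pics/scene0.png

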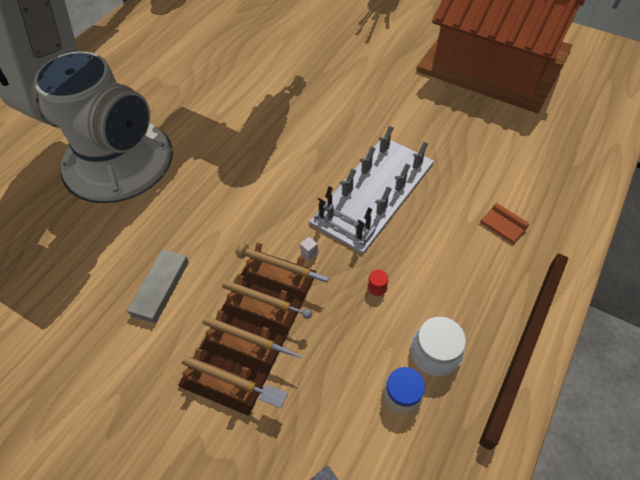

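```bash
cat > h.py <<'E'
import numpy as np,cv2
from cell import r,cams,finder
def pts(cal,d,mask):
    v,u=np.nonzero(mask&(d>0)); z=d[v,u]
    pc=np.c_[(u-cal['cx'])/cal['fx']*z,(v-cal['cy'])/cal['fy']*z,z]
    return (pc-cal['t'])@np.array(cal['R'])
def proj(cal,X):
    c=np.atleast_2d(X)@np.array(cal['R']).T+cal['t']
    return np.c_[c[:,0]/c[:,2]*cal['fx']+cal['cx'],c[:,1]/c[:,2]*cal['fy']+cal['cy']]
E
python3 - <<'E'
from h import *
import pickle
out={}
for n in("scene","top"):
    p,d=cams.read_camera(n); cal=cams.get_calibration(n); out[n]=(p,d,cal,{})
    o=p.copy()
    for i,l in enumerate(["tray","rack","tool_spatula","tool_ball","tool_point","tool_mushroom"]):
        R=finder.regions_of(n,l)
        out[n][3][l]=R
        for q in R[:3]:
            P=pts(cal,d,q['mask']); 
            print(n,l,round(q['score'],2),np.round(q['location']),q['mask'].sum(),np.round(np.median(P,0),3) if len(P) else None, np.round(np.percentile(P[:,2],[2,98]),3) if len(P) else None)
        if R:
            c=[(255,0,0),(0,255,0),(0,0,255),(255,255,0),(0,255,255),(255,0,255)][i]
            cs,_=cv2.findContours(R[0]['mask'].astype(np.uint8),0,1); cv2.drawContours(o,cs,-1,c,1)
    cv2.imwrite(f"pics/{n}_m.png",o[:,:,::-1])
pickle.dump(out,open("v0.pkl","wb"))
a=cv2.imread("pics/top_m.png")[180:320,160:500]; b=cv2.imread("pics/scene_m.png")[120:430,160:460]
cv2.imwrite("pics/top_mz.png",cv2.resize(a,None,fx=2.3,fy=2.3)); cv2.imwrite("pics/scene_mz.png",cv2.resize(b,None,fx=1.9,fy=1.9))
E
```

```text
scene tray 0.63 [254. 331.] 5016 [ 0.483 -0.199  0.011] [0.007 0.014]
scene rack 0.77 [374. 194.] 7357 [0.516 0.17  0.012] [0.003 0.061]
scene tool_spatula 0.73 [238. 383.] 1081 [ 0.524 -0.27   0.055] [0.05 0.06]
scene tool_ball 0.94 [259. 299.] 701 [ 0.475 -0.136  0.057] [0.049 0.06 ]
scene tool_point 0.92 [243. 334.] 741 [ 0.49  -0.204  0.056] [0.05 0.06]
scene tool_mushroom 0.88 [278. 262.] 741 [ 0.46  -0.068  0.056] [0.049 0.065]
top tray 0.81 [409. 259.] 3880 [ 0.471 -0.169  0.01 ] [0.001 0.052]
top rack 0.8 [242. 242.] 7183 [0.515 0.188 0.01 ] [0.004 0.059]
top tool_spatula 0.84 [459. 233.] 647 [ 0.522 -0.27   0.053] [0.001 0.059]
top tool_ball 0.94 [393. 255.] 522 [ 0.479 -0.135  0.055] [0.002 0.059]
top tool_point 0.8 [425. 250.] 517 [ 0.492 -0.203  0.054] [-0.001  0.06 ]
top tool_point 0.18 [390. 257.] 516 [ 0.466 -0.13   0.015] [0.009 0.059]
top tool_mushroom 0.66 [362. 269.] 501 [ 0.455 -0.067  0.056] [0.048 0.064]
```

View pics/top_mz.png

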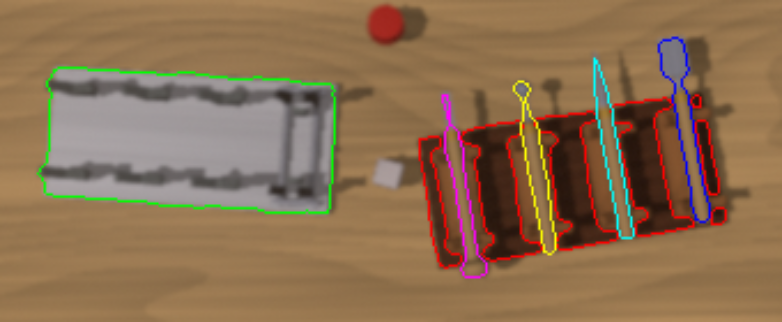

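View pics/scene_mz.png

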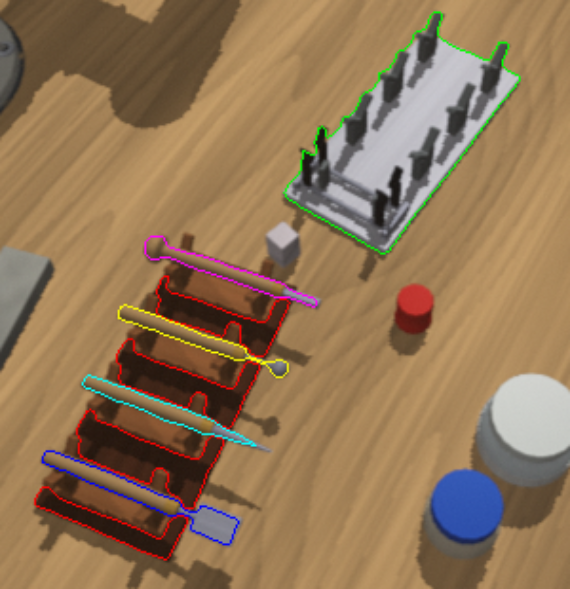

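```bash
cat > fit.py <<'E'
from h import *
import pickle
from scipy.optimize import least_squares
from scipy.spatial import cKDTree
out=pickle.load(open("v0.pkl","rb"))
def contour(m):
    cs,_=cv2.findContours(m.astype(np.uint8),cv2.RETR_EXTERNAL,cv2.CHAIN_APPROX_NONE); return np.concatenate([c[:,0] for c in cs]).astype(float)
def hullpts(pose,cal):
    x,y,a=pose; c,s=np.cos(a),np.sin(a)
    P=np.array([[sx*.0625,sy*.136,z] for sx in(-1,1) for sy in(-1,1) for z in(0,.01)])
    W=np.c_[x+c*P[:,0]-s*P[:,1],y+s*P[:,0]+c*P[:,1],P[:,2]]
    h=cv2.convexHull(proj(cal,W).astype(np.float32))[:,0].astype(float)
    return h
def res(pose,cams_,lab):
    R=[]
    for n in cams_:
        cal=out[n][2]; h=hullpts(pose,cal).astype(np.float32)
        if (n,lab) not in C:
            m=out[n][3][lab][0]['mask']; C[n,lab]=contour(m)
        R+= [cv2.pointPolygonTest(h.reshape(-1,1,2),(float(u),float(v)),True) for u,v in C[n,lab]]
    return np.array(R)
C={}
init={'tray':[.47,-.17,np.radians(7)],'rack':[.515,.18,np.radians(-2)]}
if __name__=="__main__":
  for lab in init:
    for cs in(["top"],["scene"],["top","scene"]):
        s=least_squares(res,init[lab],args=(cs,lab),loss='cauchy',f_scale=0.7,diff_step=1e-3,x_scale=[.01,.01,.05])
        f=res(s.x,cs,lab)
        print(lab,cs,np.round(s.x[:2]*1000,1),round(np.degrees(s.x[2]),2),"inl",np.mean(abs(f)<1.5))
  ends=dict(spatula=(-120,50),ball=(-120,40),point=(-120,52),mushroom=(-137,34))
  for t,(e0,e1) in ends.items():
    for n in("top","scene"):
        p,d,cal,M=out[n]; m=M['tool_'+t][0]['mask']
        v,u=np.nonzero(m); R=np.array(cal['R']); o=-R.T@cal['t']
        ray=np.c_[(u-cal['cx'])/cal['fx'],(v-cal['cy'])/cal['fy'],np.ones(len(u))]@R
        k=(0.05-o[2])/ray[:,2]; W=(o+ray*k[:,None])[:,:2]*1000
        # axis from handle part
        ax=np.array([np.cos(.12),np.sin(.12)])
        c=W.mean(0)
        for _ in range(6):
            pr=(W-c)@ax; x0=pr.min(); # tail
            sel=(pr-x0>25)&(pr-x0<110 if e0==-120 else pr-x0<125)
            q=W[sel]; c=q.mean(0); ax=np.linalg.svd(q-c)[2][0]; ax*=np.sign(ax[0])
        pr=(W-c)@ax; lo,hi=pr.min()-.5,pr.max()+.5
        o0=c+ax*(lo-e0); o1=c+ax*(hi-e1)
        print(t,n,"len",round(hi-lo,1),e1-e0,"yaw",round(np.degrees(np.arctan2(ax[1],ax[0])),2),"origin(tail)",np.round(o0,1),"origin(tip)",np.round(o1,1),"grip",np.round((o0+o1)/2-60*ax,1))
E
python3 fit.py
```

```text
tray ['top'] [ 471.2 -170.4] 8.41 inl 0.359375
tray ['scene'] [ 467.2 -168.9] 8.32 inl 0.26322418136020154
tray ['top', 'scene'] [ 469.6 -169. ] 7.91 inl 0.2893725992317542
rack ['top'] [515.4 188.8] -4.59 inl 0.96875
rack ['scene'] [513.1 191.7] -4.5 inl 0.773371104815864
rack ['top', 'scene'] [514.4 190.2] -4.47 inl 0.8425531914893617
spatula top len 170.0 170 yaw 8.19 origin(tail) [ 548.7 -265.6] origin(tip) [ 548.7 -265.6] grip [ 489.3 -274.2]
spatula scene len 172.2 170 yaw 7.93 origin(tail) [ 545.1 -265.5] origin(tip) [ 547.3 -265.2] grip [ 486.8 -273.6]
ball top len 159.9 160 yaw 8.48 origin(tail) [ 522.1 -128.4] origin(tip) [ 522.  -128.4] grip [ 462.7 -137.2]
ball scene len 163.9 160 yaw 8.1 origin(tail) [ 517.7 -127.6] origin(tip) [ 521.6 -127.1] grip [ 460.3 -135.8]
point top len 166.7 172 yaw 8.75 origin(tail) [ 534.8 -196.5] origin(tip) [ 529.5 -197.3] grip [ 472.9 -206.1]
point scene len 160.3 172 yaw 8.7 origin(tail) [ 532.6 -195.7] origin(tip) [ 521.  -197.5] grip [ 467.5 -205.7]
mushroom top len 168.9 171 yaw 8.51 origin(tail) [518.7 -57.6] origin(tip) [516.6 -57.9] grip [458.3 -66.7]
mushroom scene len 173.6 171 yaw 8.33 origin(tail) [513.2 -56.7] origin(tip) [515.7 -56.3] grip [455.1 -65.2]
```

```bash
cat > go.py <<'E'
# usage: go.py x y z(mm) yaw(deg) : prints total shift in tool axes (units of 100mm) and turn (units of 30deg)
import sys,numpy as np
from cell import r
from scipy.spatial.transform import Rotation as Ro
s=r.sense(); R=np.array(s['orientation']); p=np.array(s['tool_pos'])
t=np.array(list(map(float,sys.argv[1:4])))/1000; a=np.radians(float(sys.argv[4]))
T=np.array([[np.cos(a),np.sin(a),0],[np.sin(a),-np.cos(a),0],[0,0,-1]])
dp=R.T@(t-p)/.1; tu=Ro.from_matrix(R.T@T).as_rotvec(degrees=True)/30
print("t %.2f"%s['time_s'],"pos",np.round(p*1000,1),"yaw %.1f"%np.degrees(np.arctan2(R[1,0],R[0,0])),"open %.3f"%s['opening'],"F",np.round(s['force'],1))
print("dp",np.round(dp,3),"turn",np.round(tu,3)); m=abs(dp).max()
if m>1: n=int(np.ceil(m)); print("legs",n,"per leg",np.round(dp/n,3),np.round(tu/n,3))
E
python3 go.py 456.7 -66 140 8.4
```

```text
t 0.80 pos [148.1 529.7 248.3] yaw -15.6 open 0.999 F [-0.5 -0.3  0.1]
dp [4.576 4.905 1.083] turn [ 0.     0.    -0.801]
legs 5 per leg [0.915 0.981 0.217] [ 0.    0.   -0.16]
```

```bash
python3 -m creep '[{"claw":0,"dp":[0.3,0.3,0],"turn":[0,0,0]},{"claw":0,"dp":[0.6,0.65,0],"turn":[0,0,0]},{"claw":0,"dp":[0.9,0.98,0],"turn":[0,0,0]},{"claw":0,"dp":[0.91,0.98,0],"turn":[0,0,0]}]' && python3 go.py 456.7 -66 140 8.4
```

```text
time_s: 1.13
tool_pos: [0.2108, 0.4066, 0.2491]
orientation: [[0.963, -0.271, 0.0], [-0.271, -0.963, 0.0], [0.0, -0.0, -1.0]]
force: [0.7, 0.1, -0.3]
opening: 0.501
t 1.13 pos [210.8 406.6 249.1] yaw -15.7 open 0.501 F [ 0.7  0.1 -0.3]
dp [3.648 3.883 1.091] turn [-0.    -0.001 -0.804]
legs 4 per leg [0.912 0.971 0.273] [-0.    -0.    -0.201]
```

```bash
python3 -m creep '[{"claw":0,"dp":[0.3,0.33,0],"turn":[0,0,0]},{"claw":0,"dp":[0.6,0.65,0],"turn":[0,0,0]},{"claw":0,"dp":[0.9,0.98,0],"turn":[0,0,0]},{"claw":0,"dp":[0.91,0.98,0],"turn":[0,0,0]}]' && python3 go.py 456.7 -66 140 8.4
```

```text
time_s: 1.47
tool_pos: [0.2727, 0.2838, 0.2497]
orientation: [[0.962, -0.273, 0.001], [-0.273, -0.962, 0.001], [0.001, -0.001, -1.0]]
force: [0.2, 0.2, 0.4]
opening: 0.499
t 1.47 pos [272.7 283.8 249.7] yaw -15.8 open 0.499 F [0.2 0.2 0.4]
dp [2.723 2.865 1.096] turn [-0.001 -0.002 -0.807]
legs 3 per leg [0.908 0.955 0.365] [-0.    -0.001 -0.269]
```

```bash
python3 -m creep '[{"claw":0,"dp":[0.3,0.32,0],"turn":[0,0,0]},{"claw":0,"dp":[0.6,0.64,0],"turn":[0,0,0]},{"claw":0,"dp":[0.9,0.95,0],"turn":[0,0,0]},{"claw":0,"dp":[0.91,0.955,0],"turn":[0,0,0]}]' && python3 -m creep '[{"claw":0,"dp":[0.3,0.32,0],"turn":[0,0,0]},{"claw":0,"dp":[0.6,0.64,0.2],"turn":[0,0,0]},{"claw":0,"dp":[0.9,0.95,0.5],"turn":[0,0,0]},{"claw":0,"dp":[0.91,0.955,0.5],"turn":[0,0,0]}]' && python3 go.py 456.7 -66 140 8.4
```

```text
time_s: 1.8
tool_pos: [0.3354, 0.1633, 0.2502]
orientation: [[0.961, -0.276, 0.002], [-0.276, -0.961, 0.001], [0.002, -0.001, -1.0]]
force: [-0.3, -0.1, -0.4]
opening: 0.501
time_s: 2.13
tool_pos: [0.3967, 0.0437, 0.1987]
orientation: [[0.961, -0.277, 0.001], [-0.277, -0.961, 0.0], [0.001, -0.001, -1.0]]
force: [-0.7, 1.3, -0.3]
opening: 0.501
t 2.13 pos [396.7  43.7 198.7] yaw -16.1 open 0.501 F [-0.7  1.3 -0.3]
dp [0.88  0.888 0.588] turn [-0.001 -0.002 -0.817]
```

```bash
python3 -m creep '[{"claw":0,"dp":[0.25,0.25,0.15],"turn":[0,0,-0.2]},{"claw":0,"dp":[0.5,0.5,0.3],"turn":[0,0,-0.42]},{"claw":0,"dp":[0.75,0.75,0.5],"turn":[0,0,-0.65]},{"claw":0,"dp":[0.88,0.888,0.588],"turn":[0,0,-0.817]},{"claw":0,"dp":[0.88,0.888,0.588],"turn":[0,0,-0.817]},{"claw":0,"dp":[0.88,0.888,0.588],"turn":[0,0,-0.817]}]' && python3 go.py 456.7 -66 48 8.4
python3 - <<'E'
from h import *
for n in("scene","top"):
    p,d=cams.read_camera(n); cv2.imwrite(f"pics/{n}1.png",p[:,:,::-1])
E
```

```text
time_s: 2.63
tool_pos: [0.4564, -0.0673, 0.1389]
orientation: [[0.99, 0.143, -0.002], [0.143, -0.99, -0.0], [-0.002, -0.0, -1.0]]
force: [-0.4, 0.2, 0.1]
opening: 0.502
t 2.63 pos [456.4 -67.3 138.9] yaw 8.2 open 0.502 F [-0.4  0.2  0.1]
dp [ 0.006 -0.012  0.909] turn [-0.     0.003 -0.006]
```

View pics/scene1.png

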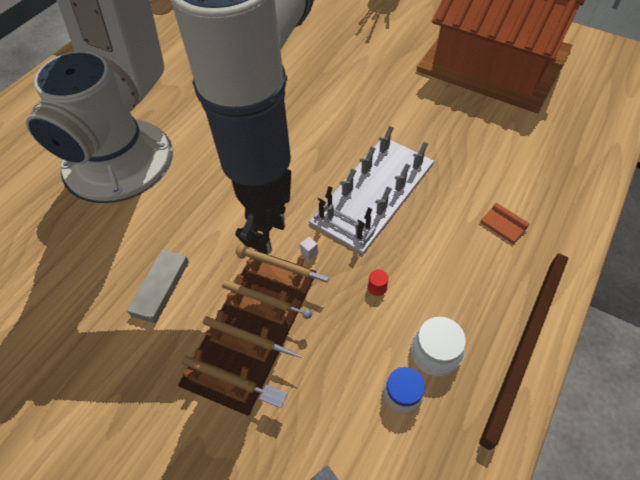

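View pics/top1.png

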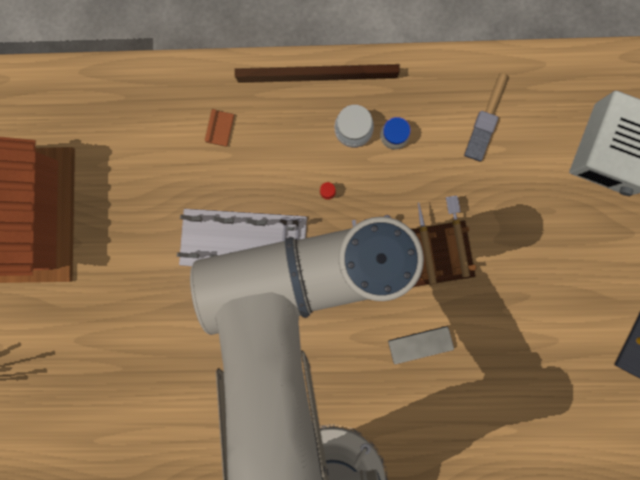

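```bash
python3 -m creep '[{"claw":0,"dp":[0,-0.01,0.3],"turn":[0,0,0]},{"claw":0,"dp":[0,-0.01,0.6],"turn":[0,0,0]},{"claw":0,"dp":[0,-0.01,0.85],"turn":[0,0,0]},{"claw":0,"dp":[0.005,-0.012,0.909],"turn":[0,0,-0.006]},{"claw":0,"dp":[0.005,-0.012,0.909],"turn":[0,0,-0.006]},{"claw":0,"dp":[0.005,-0.012,0.909],"turn":[0,0,-0.006]}]' 60 && python3 go.py 456.7 -66 48 8.4
```

```text
time_s: 3.23
tool_pos: [0.4583, -0.0638, 0.051]
orientation: [[0.989, 0.149, 0.004], [0.149, -0.989, 0.0], [0.004, 0.0, -1.0]]
force: [-0.1, -0.3, 0.4]
opening: 0.504
t 3.23 pos [458.3 -63.8  51. ] yaw 8.6 open 0.504 F [-0.1 -0.3  0.4]
dp [-0.019  0.019  0.03 ] turn [ 0.001 -0.007  0.005]
```

```bash
python3 -m creep '[{"claw":0,"dp":[-0.015,0.015,0.03],"turn":[0,0,0]},{"claw":0,"dp":[-0.015,0.015,0.03],"turn":[0,0,0]},{"claw":0,"dp":[-0.015,0.015,0.03],"turn":[0,0,0]}]' && python3 go.py 456.7 -66 48 8.4; python3 - <<'E'
from h import *
p,d=cams.read_camera("scene"); cv2.imwrite("pics/s2.png",cv2.resize(p[180:420,160:400,::-1],None,fx=2.4,fy=2.4))
E
python3 go.py 456.7 -66 48 8.4
```

```text
time_s: 3.48
tool_pos: [0.4578, -0.0654, 0.0491]
orientation: [[0.989, 0.149, 0.006], [0.149, -0.989, 0.0], [0.006, 0.0, -1.0]]
force: [-0.1, -1.4, -0.2]
opening: 0.499
t 3.48 pos [457.8 -65.4  49.1] yaw 8.6 open 0.499 F [-0.1 -1.4 -0.2]
dp [-0.011  0.004  0.011] turn [ 0.001 -0.012  0.005]
t 3.53 pos [457.6 -65.5  48.9] yaw 8.6 open 0.501 F [ 0.1 -0.   0.7]
dp [-0.01   0.004  0.009] turn [ 0.001 -0.011  0.005]
```

View pics/s2.png

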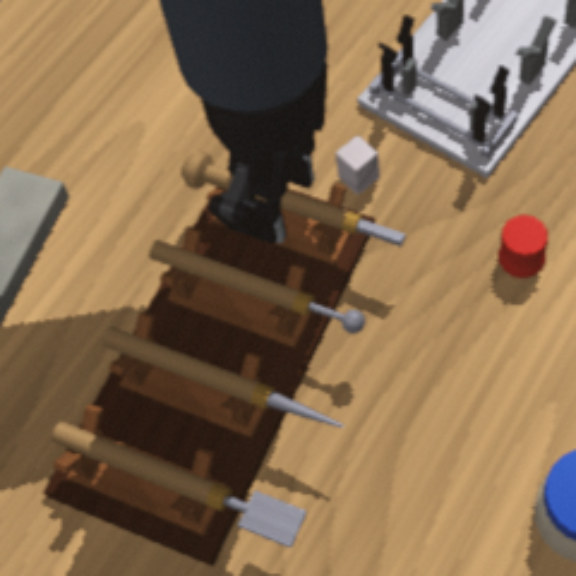

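Fingers straddle the mushroom handle (near (255,205) in the zoom). Close.

```bash
python3 -m creep '[{"claw":-1,"dp":[-0.008,0.004,0.01],"turn":[0,0,0]},{"claw":-1,"dp":[-0.008,0.004,0.01],"turn":[0,0,0]},{"claw":-1,"dp":[-0.008,0.004,0.01],"turn":[0,0,0]},{"claw":-1,"dp":[-0.008,0.004,0.01],"turn":[0,0,0]},{"claw":-1,"dp":[-0.008,0.004,0.01],"turn":[0,0,0]}]' 60 && python3 go.py 456.7 -66 130 8.4
```

```text
time_s: 3.95
tool_pos: [0.4571, -0.0669, 0.0485]
orientation: [[0.989, 0.149, 0.006], [0.149, -0.989, -0.001], [0.006, 0.002, -1.0]]
force: [-0.8, -5.2, 4.2]
opening: 0.141
t 3.95 pos [457.1 -66.9  48.5] yaw 8.6 open 0.141 F [-0.8 -5.2  4.2]
dp [ 0.002 -0.008 -0.815] turn [ 0.004 -0.011  0.006]
```

```bash
python3 -m creep '[{"claw":-1,"dp":[0,0,-0.15],"turn":[0,0,0]},{"claw":-1,"dp":[0,0,-0.4],"turn":[0,0,0]},{"claw":-1,"dp":[0,0,-0.65],"turn":[0,0,0]},{"claw":-1,"dp":[0,0,-0.85],"turn":[0,0,0]},{"claw":-1,"dp":[0,0,-0.85],"turn":[0,0,0]}]' && python3 go.py 506.1 85.5 135 -4.5
python3 - <<'E'
from h import *
p,d=cams.read_camera("scene"); cv2.imwrite("pics/s3.png",cv2.resize(p[180:420,160:400,::-1],None,fx=2.4,fy=2.4))
E
```

```text
time_s: 4.37
tool_pos: [0.4591, -0.0667, 0.1375]
orientation: [[0.989, 0.15, 0.014], [0.15, -0.989, -0.001], [0.013, 0.003, -1.0]]
force: [0.8, -0.3, -1.0]
opening: 0.141
t 4.37 pos [459.1 -66.7 137.5] yaw 8.6 open 0.141 F [ 0.8 -0.3 -1. ]
dp [ 0.692 -1.434  0.03 ] turn [ 0.002 -0.026  0.437]
legs 2 per leg [ 0.346 -0.717  0.015] [ 0.001 -0.013  0.219]
```

View pics/s3.png

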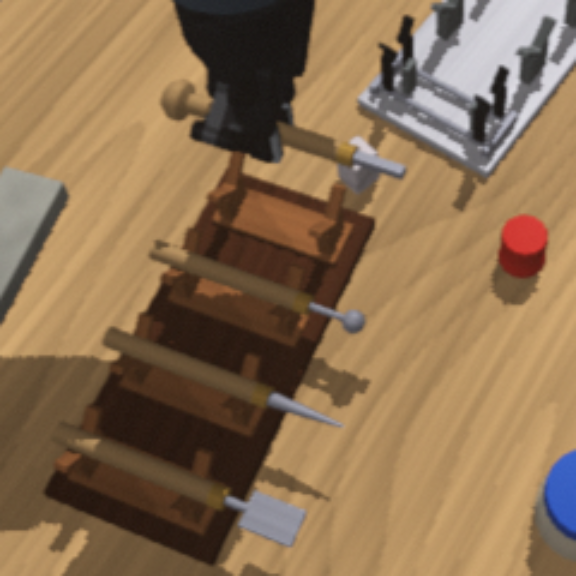

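```bash
python3 -m creep '[{"claw":-1,"dp":[0.1,-0.2,0],"turn":[0,0,0.05]},{"claw":-1,"dp":[0.25,-0.5,0],"turn":[0,-0.01,0.15]},{"claw":-1,"dp":[0.4,-0.8,0],"turn":[0,-0.02,0.3]},{"claw":-1,"dp":[0.5,-1,0.02],"turn":[0.002,-0.026,0.437]},{"claw":-1,"dp":[0.5,-1,0.02],"turn":[0.002,-0.026,0.437]}]' && python3 go.py 506.1 85.5 125 -4.5
```

```text
time_s: 4.83
tool_pos: [0.493, 0.0431, 0.1319]
orientation: [[0.997, -0.08, -0.005], [-0.08, -0.997, 0.001], [-0.005, -0.0, -1.0]]
force: [-0.3, -0.4, -1.2]
opening: 0.143
t 4.83 pos [493.   43.1 131.9] yaw -4.6 open 0.143 F [-0.3 -0.4 -1.2]
dp [ 0.097 -0.433  0.069] turn [-0.001  0.01  -0.003]
```

```bash
python3 -m creep '[{"claw":-1,"dp":[0.05,-0.2,0.02],"turn":[0,0.005,0]},{"claw":-1,"dp":[0.097,-0.4,0.069],"turn":[0,0.01,0]},{"claw":-1,"dp":[0.097,-0.433,0.069],"turn":[0,0.01,0]},{"claw":-1,"dp":[0.097,-0.433,0.069],"turn":[0,0.01,0]},{"claw":-1,"dp":[0.097,-0.433,0.069],"turn":[0,0.01,0]}]' && python3 go.py 506.1 85.5 85 -4.5;python3 - <<'E'
from h import *
p,d=cams.read_camera("scene"); cv2.imwrite("pics/s4.png",cv2.resize(p[110:310,250:490,::-1],None,fx=3,fy=3))
p,d=cams.read_camera("top"); cv2.imwrite("pics/t4.png",cv2.resize(p[180:300,160:360,::-1],None,fx=3,fy=3))
E
```

```text
time_s: 5.25
tool_pos: [0.5054, 0.085, 0.1242]
orientation: [[0.997, -0.08, -0.002], [-0.08, -0.997, -0.0], [-0.002, 0.0, -1.0]]
force: [-0.6, -0.4, -0.9]
opening: 0.142
t 5.25 pos [505.4  85.  124.2] yaw -4.6 open 0.142 F [-0.6 -0.4 -0.9]
dp [ 0.008 -0.005  0.392] turn [ 0.001  0.003 -0.003]
```

View pics/s4.png

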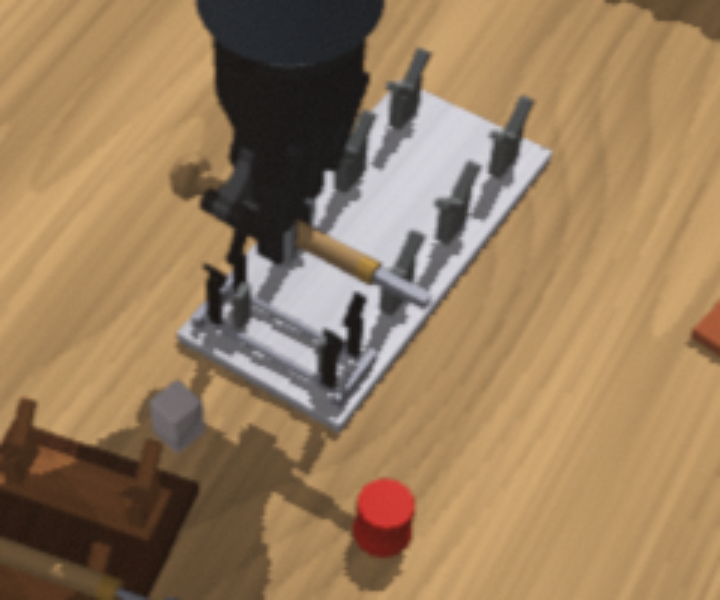

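View pics/t4.png

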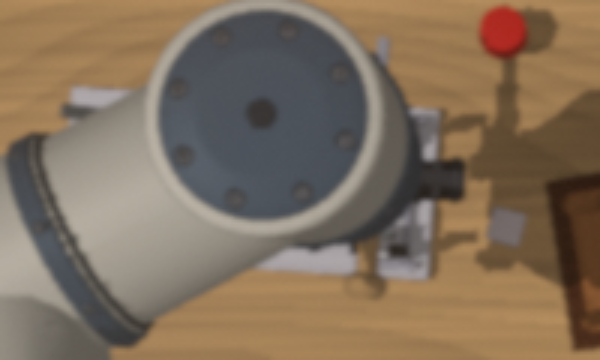

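```bash
python3 - <<'E'
from h import *
import pickle
out=pickle.load(open("v0.pkl","rb"))
for n,(px,py,a) in dict(top=(515.4,188.8,-4.59),scene=(513.1,191.7,-4.5)).items():
    p,d,cal,M=out[n]; m=cv2.dilate(M['rack'][0]['mask'].astype(np.uint8),np.ones((5,5)))>0
    P=pts(cal,d,m)*1000; a=np.radians(a); q=P[:,:2]-[px,py]
    X=q@[np.cos(a),np.sin(a)]; Y=q@[-np.sin(a),np.cos(a)]
    for y0 in(105,35,-35,-105):
      for s in(-1,1):
        k=(P[:,2]>35)&(abs(Y-y0)<32)&(abs(X-s*43)<12)
        print(n,y0,s,k.sum(),"x",np.round([X[k].min(),X[k].max(),np.median(X[k])],1),"y",np.round([Y[k].min(),Y[k].max(),np.median(Y[k])],1),"z",round(P[k,2].max(),1))
E
```

```text
top 105 -1 103 x [-44.6 -34.7 -39.6] y [ 83.7 128.7 109. ] z 61.1
top 105 1 102 x [35.2 45.2 39.6] y [ 83.4 126.7 109. ] z 60.9
top 35 -1 101 x [-44.8 -34.9 -39.6] y [13.2 58.5 38.7] z 61.9
top 35 1 107 x [34.9 45.1 39.5] y [12.6 57.9 38.3] z 60.7
top -35 -1 101 x [-45.  -35.  -40.5] y [-56.2 -11.4 -31.5] z 59.9
top -35 1 108 x [34.9 44.5 39.1] y [-56.7 -11.8 -32.8] z 61.2
top -105 -1 73 x [-47.5 -31.1 -42.6] y [-123.3  -85.9 -104.3] z 79.9
top -105 1 75 x [31.  46.9 41. ] y [-123.5  -86.3 -104.1] z 78.5
scene 105 -1 125 x [-43.9 -31.5 -35.9] y [ 79.  124.2 107. ] z 61.5
scene 105 1 128 x [37.  47.6 43.7] y [ 80.1 123.9 107.3] z 61.0
scene 35 -1 138 x [-43.5 -31.2 -36.3] y [10.2 54.4 36. ] z 61.4
scene 35 1 136 x [35.5 47.8 43.1] y [ 9.9 54.5 36.9] z 61.3
scene -35 -1 147 x [-43.9 -32.8 -36.5] y [-61.1 -14.9 -32.5] z 60.8
scene -35 1 144 x [36.4 47.4 42.8] y [-61.2 -14.8 -33. ] z 61.6
scene -105 -1 185 x [-47.3 -31.2 -39.7] y [-125.1  -88.8 -102.7] z 79.5
scene -105 1 179 x [31.2 49.5 45. ] y [-126.   -89.5 -101.4] z 79.3
```

```bash
python3 -m creep '[{"claw":-1,"dp":[0.008,0.003,0.15],"turn":[0,0,0]},{"claw":-1,"dp":[0.008,0.003,0.3],"turn":[0,0,0]},{"claw":-1,"dp":[0.008,0.003,0.39],"turn":[0,0,0]},{"claw":-1,"dp":[0.008,0.003,0.39],"turn":[0,0,0]},{"claw":-1,"dp":[0.008,0.003,0.39],"turn":[0,0,0]}]' 80 && python3 go.py 506.2 84.7 48 -4.5;python3 - <<'E'
from h import *
p,d=cams.read_camera("scene"); cv2.imwrite("pics/s5.png",cv2.resize(p[110:310,250:490,::-1],None,fx=3,fy=3))
E
```

```text
time_s: 5.77
tool_pos: [0.5062, 0.0838, 0.0857]
orientation: [[0.997, -0.081, -0.001], [-0.081, -0.997, -0.0], [-0.001, 0.0, -1.0]]
force: [-0.1, 0.1, -0.6]
opening: 0.132
t 5.77 pos [506.2  83.8  85.7] yaw -4.7 open 0.132 F [-0.1  0.1 -0.6]
dp [-0.001 -0.01   0.377] turn [ 0.001  0.002 -0.005]
```

View pics/s5.png

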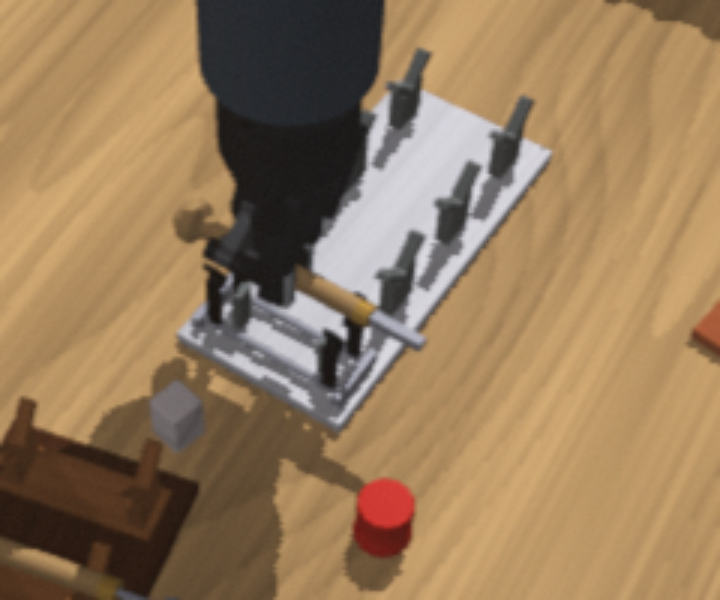

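```bash
python3 -m creep '[{"claw":-1,"dp":[0,-0.01,0.1],"turn":[0,0,0]},{"claw":-1,"dp":[0,-0.01,0.17],"turn":[0,0,0]},{"claw":-1,"dp":[0,-0.01,0.17],"turn":[0,0,0]}]' && python3 go.py 506.2 84.7 48 -4.5 && python3 -m creep '[{"claw":-1,"dp":[0,0,0.03],"turn":[0,0,0]},{"claw":-1,"dp":[0,0,0.06],"turn":[0,0,0]},{"claw":-1,"dp":[0,0,0.09],"turn":[0,0,0]},{"claw":-1,"dp":[0,0,0.09],"turn":[0,0,0]}]' && python3 go.py 506.2 84.7 48 -4.5
```

```text
time_s: 6.07
tool_pos: [0.5058, 0.0848, 0.0678]
orientation: [[0.997, -0.081, -0.002], [-0.081, -0.997, -0.0], [-0.002, 0.001, -1.0]]
force: [-0.8, -0.3, -0.4]
opening: 0.134
t 6.07 pos [505.8  84.8  67.8] yaw -4.7 open 0.134 F [-0.8 -0.3 -0.4]
dp [0.004 0.001 0.198] turn [ 0.001  0.004 -0.005]
time_s: 6.4
tool_pos: [0.5066, 0.0847, 0.0595]
orientation: [[0.997, -0.081, -0.0], [-0.081, -0.997, -0.001], [-0.0, 0.001, -1.0]]
force: [0.3, -0.9, 2.9]
opening: 0.133
t 6.40 pos [506.6  84.7  59.5] yaw -4.6 open 0.133 F [ 0.3 -0.9  2.9]
dp [-0.004  0.001  0.115] turn [ 0.001  0.001 -0.004]
```

```bash
python3 -m creep '[{"claw":-1,"dp":[0,0,0.03],"turn":[0,0,0]},{"claw":-1,"dp":[0,0,0.06],"turn":[0,0,0]},{"claw":-1,"dp":[0,0,0.06],"turn":[0,0,0]}]' && python3 go.py 506.2 84.7 48 -4.5 && python3 -m creep '[{"claw":-1,"dp":[0,0,0.03],"turn":[0,0,0]},{"claw":-1,"dp":[0,0,0.07],"turn":[0,0,0]},{"claw":-1,"dp":[0,0,0.07],"turn":[0,0,0]}]' && python3 go.py 506.2 84.7 48 -4.5
```

```text
time_s: 6.65
tool_pos: [0.5074, 0.0847, 0.054]
orientation: [[0.997, -0.08, 0.001], [-0.08, -0.997, -0.001], [0.001, 0.001, -1.0]]
force: [1.9, -1.0, 2.2]
opening: 0.136
t 6.65 pos [507.4  84.7  54. ] yaw -4.6 open 0.136 F [ 1.9 -1.   2.2]
dp [-0.012  0.     0.06 ] turn [ 0.001 -0.003 -0.003]
time_s: 6.9
tool_pos: [0.5077, 0.0846, 0.0482]
orientation: [[0.997, -0.079, 0.002], [-0.079, -0.997, -0.001], [0.002, 0.001, -1.0]]
force: [-3.8, -1.5, 13.1]
opening: 0.136
t 6.90 pos [507.7  84.6  48.2] yaw -4.6 open 0.136 F [-3.8 -1.5 13.1]
dp [-0.015  0.     0.001] turn [ 0.002 -0.004 -0.002]
```

```bash
python3 -m creep '[{"claw":-1,"dp":[-0.01,0,0.01],"turn":[0,0,0]},{"claw":-1,"dp":[-0.01,0,0.01],"turn":[0,0,0]},{"claw":-1,"dp":[-0.01,0,0.01],"turn":[0,0,0]}]' && python3 go.py 506.2 84.7 48 -4.5
python3 - <<'E'
from h import *
p,d=cams.read_camera("scene"); cv2.imwrite("pics/s6.png",cv2.resize(p[110:310,250:490,::-1],None,fx=3,fy=3))
E
```

```text
time_s: 7.15
tool_pos: [0.5076, 0.0846, 0.0482]
orientation: [[0.997, -0.079, 0.005], [-0.079, -0.997, -0.001], [0.005, 0.001, -1.0]]
force: [-0.9, -2.8, 10.7]
opening: 0.13
t 7.15 pos [507.6  84.6  48.2] yaw -4.5 open 0.130 F [-0.9 -2.8 10.7]
dp [-0.014 -0.     0.002] turn [ 0.002 -0.009 -0.   ]
```

View pics/s6.png

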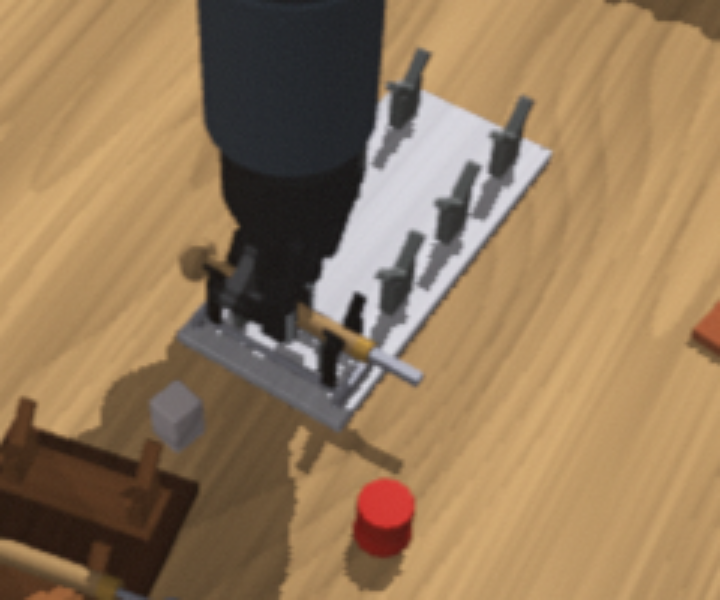

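```bash
python3 -m creep '[{"claw":-1,"dp":[-0.01,0,0.02],"turn":[0,-0.01,0]},{"claw":-1,"dp":[-0.01,0,0.025],"turn":[0,-0.01,0]},{"claw":-1,"dp":[-0.01,0,0.025],"turn":[0,-0.01,0]}]' && python3 go.py 506.2 84.7 48 -4.5
```

```text
time_s: 7.45
tool_pos: [0.5077, 0.0846, 0.0481]
orientation: [[0.997, -0.078, 0.002], [-0.078, -0.997, -0.001], [0.002, 0.001, -1.0]]
force: [-6.2, -2.6, 20.1]
opening: 0.133
t 7.45 pos [507.7  84.6  48.1] yaw -4.4 open 0.133 F [-6.2 -2.6 20.1]
dp [-0.015 -0.     0.001] turn [ 0.002 -0.004  0.002]
```

```bash
python3 -m creep '[{"claw":-0.5,"dp":[0,0,-0.02],"turn":[0,0,0]},{"claw":-0.2,"dp":[0,0,-0.02],"turn":[0,0,0]},{"claw":0,"dp":[0,0,-0.02],"turn":[0,0,0]},{"claw":0,"dp":[0,0,-0.2],"turn":[0,0,0]},{"claw":0,"dp":[0,0,-0.5],"turn":[0,0,0]},{"claw":0,"dp":[0,0,-0.85],"turn":[0,0,0]},{"claw":0,"dp":[0,0,-0.85],"turn":[0,0,0]}]' && python3 go.py 461.5 -136.5 130 8.4;python3 - <<'E'
from h import *
p,d=cams.read_camera("scene"); cv2.imwrite("pics/s7.png",cv2.resize(p[110:310,250:490,::-1],None,fx=3,fy=3))
E
```

```text
time_s: 8.03
tool_pos: [0.5111, 0.0856, 0.1391]
orientation: [[0.997, -0.076, 0.012], [-0.076, -0.997, 0.001], [0.012, -0.002, -1.0]]
force: [1.0, -0.2, 1.3]
opening: 0.497
t 8.03 pos [511.1  85.6 139.1] yaw -4.4 open 0.497 F [ 1.  -0.2  1.3]
dp [-0.326  2.253  0.082] turn [-0.001 -0.024 -0.426]
legs 3 per leg [-0.109  0.751  0.027] [-0.    -0.008 -0.142]
```

View pics/s7.png

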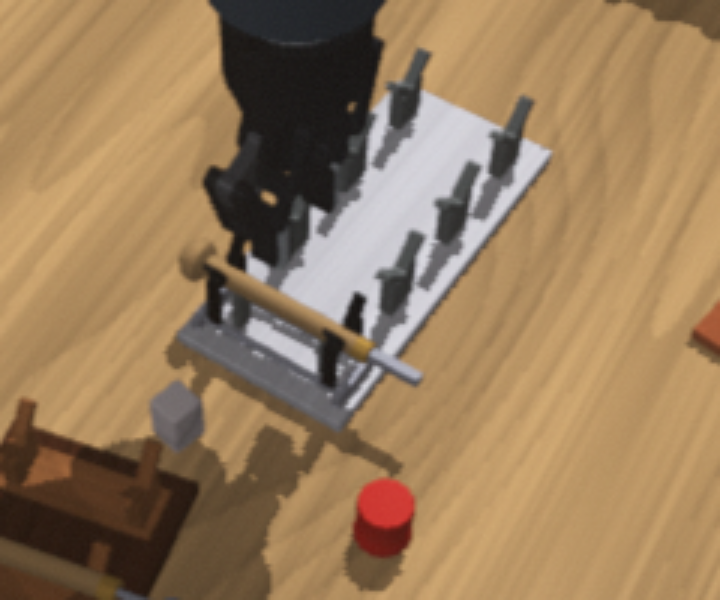

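```bash
python3 -m creep '[{"claw":0,"dp":[-0.05,0.33,0.03],"turn":[0,-0.01,-0.1]},{"claw":0,"dp":[-0.1,0.67,0.05],"turn":[0,-0.02,-0.25]},{"claw":0,"dp":[-0.145,1,0.08],"turn":[0,-0.024,-0.42]},{"claw":0,"dp":[-0.145,1,0.08],"turn":[0,-0.024,-0.426]}]' && python3 go.py 461.5 -137 130 8.4
```

```text
time_s: 8.42
tool_pos: [0.485, -0.0166, 0.1259]
orientation: [[0.989, 0.147, -0.008], [0.147, -0.989, 0.0], [-0.008, -0.001, -1.0]]
force: [-1.2, -0.2, -1.1]
opening: 0.495
t 8.42 pos [485.  -16.6 125.9] yaw 8.5 open 0.495 F [-1.2 -0.2 -1.1]
dp [-0.41   1.156 -0.039] turn [-0.002  0.016  0.002]
legs 2 per leg [-0.205  0.578 -0.02 ] [-0.001  0.008  0.001]
```

```bash
python3 -m creep '[{"claw":0,"dp":[-0.13,0.4,-0.03],"turn":[0,0.01,0]},{"claw":0,"dp":[-0.26,0.8,-0.04],"turn":[0,0.016,0]},{"claw":0,"dp":[-0.41,1,-0.04],"turn":[0,0.016,0]},{"claw":0,"dp":[-0.41,1,-0.04],"turn":[0,0.016,0]}]' && python3 go.py 461.5 -137 48 8.4
```

```text
time_s: 8.75
tool_pos: [0.4566, -0.1247, 0.1287]
orientation: [[0.99, 0.143, -0.003], [0.143, -0.99, 0.001], [-0.003, -0.002, -1.0]]
force: [-0.6, -0.2, 0.0]
opening: 0.499
t 8.75 pos [ 456.6 -124.7  128.7] yaw 8.2 open 0.499 F [-0.6 -0.2  0. ]
dp [0.033 0.13  0.807] turn [-0.003  0.006 -0.006]
```

```bash
python3 -m creep '[{"claw":0,"dp":[0.03,0.13,0.05],"turn":[0,0.006,-0.006]},{"claw":0,"dp":[0.03,0.13,0.2],"turn":[0,0.006,-0.006]},{"claw":0,"dp":[0.03,0.13,0.45],"turn":[0,0.006,-0.006]},{"claw":0,"dp":[0.033,0.13,0.7],"turn":[0,0.006,-0.006]},{"claw":0,"dp":[0.033,0.13,0.81],"turn":[0,0.006,-0.006]},{"claw":0,"dp":[0.033,0.13,0.81],"turn":[0,0.006,-0.006]},{"claw":0,"dp":[0.033,0.13,0.81],"turn":[0,0.006,-0.006]}]' 60 && python3 go.py 461.5 -137 48 8.4
```

```text
time_s: 9.33
tool_pos: [0.461, -0.1367, 0.0468]
orientation: [[0.989, 0.146, -0.002], [0.146, -0.989, 0.002], [-0.002, -0.002, -1.0]]
force: [0.8, -0.3, 1.4]
opening: 0.497
t 9.33 pos [ 461.  -136.7   46.8] yaw 8.4 open 0.497 F [ 0.8 -0.3  1.4]
dp [ 0.005  0.003 -0.012] turn [-0.004  0.004  0.   ]
```

```bash
python3 -m creep '[{"claw":-1,"dp":[0.003,0.003,-0.01],"turn":[0,0,0]},{"claw":-1,"dp":[0.003,0.003,-0.01],"turn":[0,0,0]},{"claw":-1,"dp":[0.003,0.003,-0.01],"turn":[0,0,0]},{"claw":-1,"dp":[0.003,0.003,-0.01],"turn":[0,0,0]},{"claw":-1,"dp":[0.003,0.003,-0.01],"turn":[0,0,0]}]' 60 && python3 go.py 461.5 -137 48 8.4 && python3 -m creep '[{"claw":-1,"dp":[0,0,-0.15],"turn":[0,0,0]},{"claw":-1,"dp":[0,0,-0.4],"turn":[0,0,0]},{"claw":-1,"dp":[0,0,-0.65],"turn":[0,0,0]},{"claw":-1,"dp":[0,0,-0.9],"turn":[0,0,0]},{"claw":-1,"dp":[0,0,-0.9],"turn":[0,0,0]}]' && python3 go.py 511.6 154.5 135 -4.5
python3 - <<'E'
from h import *
p,d=cams.read_camera("scene"); cv2.imwrite("pics/s8.png",cv2.resize(p[110:410,160:460,::-1],None,fx=2,fy=2))
E
```

```text
time_s: 9.75
tool_pos: [0.4623, -0.1371, 0.0489]
orientation: [[0.989, 0.146, 0.0], [0.146, -0.989, 0.001], [0.0, -0.001, -1.0]]
force: [-0.5, 0.2, 5.5]
opening: 0.142
t 9.75 pos [ 462.3 -137.1   48.9] yaw 8.4 open 0.142 F [-0.5  0.2  5.5]
dp [-0.008 -0.002  0.009] turn [-0.002 -0.     0.001]
time_s: 10.17
tool_pos: [0.465, -0.1377, 0.1439]
orientation: [[0.989, 0.147, 0.009], [0.147, -0.989, 0.0], [0.009, 0.001, -1.0]]
force: [1.0, -0.7, 0.3]
opening: 0.136
t 10.17 pos [ 465.  -137.7  143.9] yaw 8.5 open 0.136 F [ 1.  -0.7  0.3]
dp [ 0.89  -2.821  0.093] turn [ 0.    -0.017  0.432]
legs 3 per leg [ 0.297 -0.94   0.031] [ 0.    -0.006  0.144]
```

View pics/s8.png

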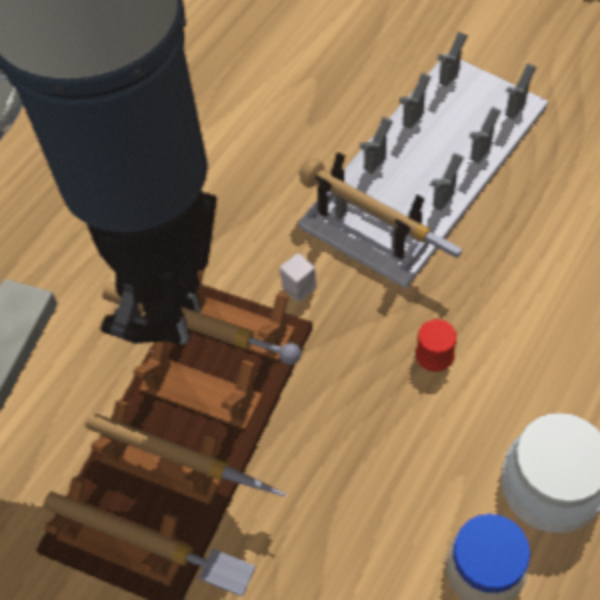

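```bash
python3 -m creep '[{"claw":-1,"dp":[0.1,-0.3,0.03],"turn":[0,0,0]},{"claw":-1,"dp":[0.2,-0.6,0.06],"turn":[0,-0.01,0]},{"claw":-1,"dp":[0.31,-1,0.07],"turn":[0,-0.017,0]},{"claw":-1,"dp":[0.31,-1,0.07],"turn":[0,-0.017,0]}]' && python3 go.py 512.4 154.6 135 -4.5
```

```text
time_s: 10.55
tool_pos: [0.4799, -0.0288, 0.1332]
orientation: [[0.989, 0.15, -0.005], [0.15, -0.989, 0.002], [-0.004, -0.002, -1.0]]
force: [0.3, -0.5, -0.0]
opening: 0.139
t 10.55 pos [479.9 -28.8 133.2] yaw 8.6 open 0.139 F [ 0.3 -0.5 -0. ]
dp [ 0.596 -1.764 -0.016] turn [-0.003  0.009  0.438]
legs 2 per leg [ 0.298 -0.882 -0.008] [-0.002  0.004  0.219]
```

```bash
python3 -m creep '[{"claw":-1,"dp":[0.1,-0.3,0],"turn":[0,0,0.1]},{"claw":-1,"dp":[0.2,-0.6,0],"turn":[0,0.009,0.2]},{"claw":-1,"dp":[0.33,-1,-0.02],"turn":[0,0.009,0.4]},{"claw":-1,"dp":[0.33,-1,-0.02],"turn":[0,0.009,0.438]}]' && python3 go.py 512.4 154.6 125 -4.5
```

```text
time_s: 10.88
tool_pos: [0.498, 0.0801, 0.1343]
orientation: [[0.997, -0.081, -0.0], [-0.081, -0.997, 0.003], [-0.0, -0.003, -1.0]]
force: [0.5, -0.3, -1.2]
opening: 0.14
t 10.88 pos [498.   80.1 134.3] yaw -4.6 open 0.140 F [ 0.5 -0.3 -1.2]
dp [ 0.083 -0.754  0.095] turn [-0.005  0.001 -0.005]
```

```bash
python3 -m creep '[{"claw":-1,"dp":[0.03,-0.25,0.03],"turn":[-0.005,0,0]},{"claw":-1,"dp":[0.06,-0.5,0.06],"turn":[-0.005,0,-0.005]},{"claw":-1,"dp":[0.083,-0.75,0.1],"turn":[-0.005,0,-0.005]},{"claw":-1,"dp":[0.083,-0.754,0.1],"turn":[-0.005,0,-0.005]},{"claw":-1,"dp":[0.083,-0.754,0.1],"turn":[-0.005,0,-0.005]}]' && python3 go.py 512.4 154.6 58 -4.5
```

```text
time_s: 11.3
tool_pos: [0.5116, 0.1554, 0.1229]
orientation: [[0.997, -0.077, -0.003], [-0.077, -0.997, -0.001], [-0.003, 0.001, -1.0]]
force: [-0.3, -0.1, -1.3]
opening: 0.136
t 11.30 pos [511.6 155.4 122.9] yaw -4.4 open 0.136 F [-0.3 -0.1 -1.3]
dp [0.011 0.006 0.649] turn [0.002 0.006 0.003]
```

```bash
python3 -m creep '[{"claw":-1,"dp":[0.005,0.006,0.15],"turn":[0,0.003,0]},{"claw":-1,"dp":[0.01,0.006,0.35],"turn":[0,0.003,0]},{"claw":-1,"dp":[0.01,0.006,0.55],"turn":[0,0.003,0]},{"claw":-1,"dp":[0.01,0.006,0.65],"turn":[0,0.006,0]},{"claw":-1,"dp":[0.01,0.006,0.65],"turn":[0,0.006,0]},{"claw":-1,"dp":[0.01,0.006,0.65],"turn":[0,0.006,0]}]' && python3 go.py 512.4 154.6 48 -4.5
```

```text
time_s: 11.8
tool_pos: [0.5118, 0.1536, 0.0575]
orientation: [[0.997, -0.077, -0.002], [-0.077, -0.997, -0.002], [-0.001, 0.002, -1.0]]
force: [0.5, 0.9, -0.4]
opening: 0.143
t 11.80 pos [511.8 153.6  57.5] yaw -4.4 open 0.143 F [ 0.5  0.9 -0.4]
dp [ 0.005 -0.011  0.095] turn [0.004 0.003 0.002]
```

```bash
python3 -m creep '[{"claw":-1,"dp":[0.005,-0.01,0.04],"turn":[0.003,0,0]},{"claw":-1,"dp":[0.005,-0.01,0.07],"turn":[0.003,0,0]},{"claw":-1,"dp":[0.005,-0.01,0.095],"turn":[0.003,0,0]},{"claw":-1,"dp":[0.005,-0.01,0.095],"turn":[0.003,0,0]},{"claw":-1,"dp":[0.005,-0.01,0.095],"turn":[0.003,0,0]}]' && python3 go.py 512.4 154.6 48 -4.5
```

```text
time_s: 12.22
tool_pos: [0.5129, 0.154, 0.049]
orientation: [[0.997, -0.077, -0.0], [-0.077, -0.997, -0.001], [0.0, 0.001, -1.0]]
force: [-0.8, -2.8, 4.7]
opening: 0.139
t 12.22 pos [512.9 154.   49. ] yaw -4.4 open 0.139 F [-0.8 -2.8  4.7]
dp [-0.005 -0.005  0.01 ] turn [ 0.002 -0.     0.003]
```

```bash
python3 -m creep '[{"claw":-1,"dp":[0,-0.004,0.012],"turn":[0,0,0]},{"claw":-1,"dp":[0,-0.004,0.012],"turn":[0,0,0]}]' && python3 -m creep '[{"claw":-0.5,"dp":[0,0,-0.005],"turn":[0,0,0]},{"claw":-0.4,"dp":[0,0,-0.005],"turn":[0,0,0]},{"claw":-0.1,"dp":[0,0,-0.005],"turn":[0,0,0]},{"claw":-0.1,"dp":[0,0,-0.2],"turn":[0,0,0]},{"claw":-0.1,"dp":[0,0,-0.5],"turn":[0,0,0]},{"claw":-0.1,"dp":[0,0,-0.85],"turn":[0,0,0]},{"claw":-0.1,"dp":[0,0,-0.85],"turn":[0,0,0]}]' && python3 go.py 474.4 -206 130 8.6;python3 - <<'E'
from h import *
p,d=cams.read_camera("scene"); cv2.imwrite("pics/s9.png",cv2.resize(p[110:310,250:490,::-1],None,fx=3,fy=3))
E
```

```text
time_s: 12.38
tool_pos: [0.513, 0.154, 0.049]
orientation: [[0.997, -0.077, 0.0], [-0.077, -0.997, -0.002], [0.001, 0.002, -1.0]]
force: [-3.2, -3.0, 9.5]
opening: 0.142
time_s: 12.97
tool_pos: [0.5167, 0.1556, 0.1408]
orientation: [[0.997, -0.075, 0.012], [-0.075, -0.997, 0.002], [0.012, -0.003, -1.0]]
force: [0.8, 0.3, 1.0]
opening: 0.453
t 12.97 pos [516.7 155.6 140.8] yaw -4.3 open 0.453 F [0.8 0.3 1. ]
dp [-0.151  3.638  0.094] turn [-0.004 -0.023 -0.431]
legs 4 per leg [-0.038  0.909  0.024] [-0.001 -0.006 -0.108]
```

View pics/s9.png

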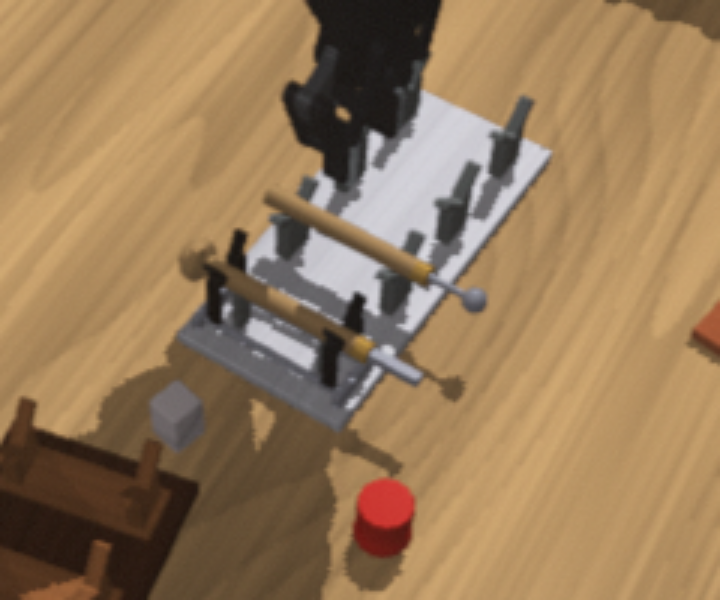

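Ball tool lies in the place beside the clip (handle (270,195)–(430,275) zoomed). Next: point.

```bash
python3 -m creep '[{"claw":0,"dp":[-0.02,0.35,0.03],"turn":[0,-0.01,0]},{"claw":0,"dp":[-0.03,0.7,0.05],"turn":[0,-0.02,0]},{"claw":0,"dp":[-0.04,1,0.05],"turn":[0,-0.02,0]},{"claw":0,"dp":[-0.04,1,0.05],"turn":[0,-0.02,0]}]' && python3 -m creep '[{"claw":0,"dp":[-0.02,0.35,0],"turn":[0,0,-0.05]},{"claw":0,"dp":[-0.03,0.7,0],"turn":[0,0,-0.2]},{"claw":0,"dp":[-0.04,1,0],"turn":[0,0,-0.4]},{"claw":0,"dp":[-0.04,1,0],"turn":[0,0,-0.43]}]' && python3 go.py 474.4 -206 130 8.6
```

```text
time_s: 13.35
tool_pos: [0.5022, 0.0523, 0.1315]
orientation: [[0.997, -0.079, -0.005], [-0.079, -0.997, 0.002], [-0.005, -0.002, -1.0]]
force: [0.0, 0.5, -0.1]
opening: 0.498
time_s: 13.68
tool_pos: [0.489, -0.0505, 0.1305]
orientation: [[0.989, 0.148, -0.007], [0.148, -0.989, 0.001], [-0.007, -0.002, -1.0]]
force: [-0.2, -0.0, -0.6]
opening: 0.501
t 13.68 pos [489.  -50.5 130.5] yaw 8.5 open 0.501 F [-0.2 -0.  -0.6]
dp [-0.374  1.516  0.004] turn [-0.005  0.013 -0.003]
legs 2 per leg [-0.187  0.758  0.002] [-0.002  0.006 -0.002]
```

```bash
python3 -m creep '[{"claw":0,"dp":[-0.1,0.35,0],"turn":[0,0.01,0]},{"claw":0,"dp":[-0.2,0.7,0],"turn":[-0.005,0.013,0]},{"claw":0,"dp":[-0.3,1,0],"turn":[-0.005,0.013,0]},{"claw":0,"dp":[-0.3,1,0],"turn":[-0.005,0.013,0]}]' && python3 go.py 474.4 -206 48 8.6
```

```text
time_s: 14.02
tool_pos: [0.4728, -0.1573, 0.1296]
orientation: [[0.99, 0.144, -0.001], [0.144, -0.99, -0.001], [-0.001, 0.0, -1.0]]
force: [0.1, -0.6, 0.0]
opening: 0.502
t 14.02 pos [ 472.8 -157.3  129.6] yaw 8.3 open 0.502 F [ 0.1 -0.6  0. ]
dp [-0.053  0.484  0.817] turn [ 0.001  0.003 -0.011]
```

```bash
python3 -m creep '[{"claw":0,"dp":[-0.03,0.25,0.0],"turn":[0,0,-0.01]},{"claw":0,"dp":[-0.05,0.46,0.05],"turn":[0,0.003,-0.01]},{"claw":0,"dp":[-0.053,0.484,0.2],"turn":[0,0.003,-0.01]},{"claw":0,"dp":[-0.053,0.484,0.45],"turn":[0,0.003,-0.01]},{"claw":0,"dp":[-0.053,0.484,0.7],"turn":[0,0.003,-0.01]},{"claw":0,"dp":[-0.053,0.484,0.82],"turn":[0,0.003,-0.01]},{"claw":0,"dp":[-0.053,0.484,0.82],"turn":[0,0.003,-0.01]},{"claw":0,"dp":[-0.053,0.484,0.82],"turn":[0,0.003,-0.01]}]' 60 && python3 go.py 474.4 -206 48 8.6
```

```text
time_s: 14.68
tool_pos: [0.4742, -0.2056, 0.047]
orientation: [[0.989, 0.149, -0.002], [0.149, -0.989, -0.0], [-0.002, -0.0, -1.0]]
force: [0.1, -0.1, 0.3]
opening: 0.498
t 14.68 pos [ 474.2 -205.6   47. ] yaw 8.6 open 0.498 F [ 0.1 -0.1  0.3]
dp [ 0.001  0.004 -0.01 ] turn [-0.     0.003 -0.   ]
```

```bash
python3 -m creep '[{"claw":-1,"dp":[0,0.002,-0.008],"turn":[0,0,0]},{"claw":-1,"dp":[0,0.002,-0.008],"turn":[0,0,0]},{"claw":-1,"dp":[0,0.002,-0.008],"turn":[0,0,0]},{"claw":-1,"dp":[0,0.002,-0.008],"turn":[0,0,0]},{"claw":-1,"dp":[0,0.002,-0.008],"turn":[0,0,0]}]' 60 && python3 go.py 474.4 -206 48 8.6 && python3 -m creep '[{"claw":-1,"dp":[0,0,-0.15],"turn":[0,0,0]},{"claw":-1,"dp":[0,0,-0.4],"turn":[0,0,0]},{"claw":-1,"dp":[0,0,-0.65],"turn":[0,0,0]},{"claw":-1,"dp":[0,0,-0.9],"turn":[0,0,0]},{"claw":-1,"dp":[0,0,-0.9],"turn":[0,0,0]}]' && python3 go.py 517 224.5 135 -4.5
python3 - <<'E'
from h import *
p,d=cams.read_camera("scene"); cv2.imwrite("pics/s10.png",cv2.resize(p[110:410,160:460,::-1],None,fx=2,fy=2))
E
```

```text
time_s: 15.1
tool_pos: [0.4753, -0.206, 0.0491]
orientation: [[0.989, 0.15, 0.001], [0.15, -0.989, -0.001], [0.001, 0.001, -1.0]]
force: [-0.0, 0.8, 5.2]
opening: 0.141
t 15.10 pos [ 475.3 -206.    49.1] yaw 8.6 open 0.141 F [-0.   0.8  5.2]
dp [-0.009 -0.001  0.011] turn [ 0.002 -0.002  0.   ]
time_s: 15.52
tool_pos: [0.4778, -0.2068, 0.1442]
orientation: [[0.989, 0.15, 0.01], [0.15, -0.989, -0.003], [0.009, 0.005, -1.0]]
force: [0.3, -0.1, -0.9]
opening: 0.141
t 15.52 pos [ 477.8 -206.8  144.2] yaw 8.7 open 0.141 F [ 0.3 -0.1 -0.9]
dp [ 1.036 -4.205  0.081] turn [ 0.007 -0.018  0.438]
legs 5 per leg [ 0.207 -0.841  0.016] [ 0.001 -0.004  0.088]
```

View pics/s10.png

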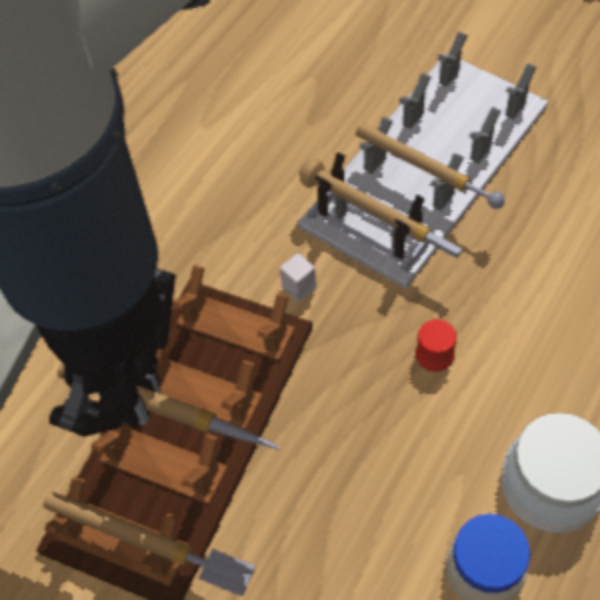

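```bash
python3 -m creep '[{"claw":-1,"dp":[0.08,-0.3,0.03],"turn":[0,0,0]},{"claw":-1,"dp":[0.16,-0.65,0.06],"turn":[0.005,-0.01,0]},{"claw":-1,"dp":[0.25,-1,0.06],"turn":[0.007,-0.018,0]},{"claw":-1,"dp":[0.25,-1,0.06],"turn":[0.007,-0.018,0]}]' && python3 -m creep '[{"claw":-1,"dp":[0.08,-0.35,0],"turn":[0,0,0]},{"claw":-1,"dp":[0.16,-0.7,0],"turn":[0,0.005,0]},{"claw":-1,"dp":[0.25,-1,0],"turn":[0,0.007,0]},{"claw":-1,"dp":[0.25,-1,0],"turn":[0,0.007,0]}]' && python3 go.py 517.9 224.5 135 -4.5
```

```text
time_s: 15.9
tool_pos: [0.4861, -0.099, 0.1342]
orientation: [[0.988, 0.153, -0.005], [0.153, -0.988, 0.002], [-0.005, -0.003, -1.0]]
force: [0.2, -0.4, -1.2]
opening: 0.141
time_s: 16.23
tool_pos: [0.4953, 0.0077, 0.1332]
orientation: [[0.988, 0.157, -0.003], [0.157, -0.988, 0.004], [-0.002, -0.004, -1.0]]
force: [0.0, -0.4, -0.8]
opening: 0.138
t 16.23 pos [495.3   7.7 133.2] yaw 9.0 open 0.138 F [ 0.  -0.4 -0.8]
dp [ 0.562 -2.106 -0.01 ] turn [-0.008  0.005  0.45 ]
legs 3 per leg [ 0.187 -0.702 -0.003] [-0.003  0.002  0.15 ]
```

```bash
python3 -m creep '[{"claw":-1,"dp":[0.08,-0.35,0],"turn":[0,0,0.1]},{"claw":-1,"dp":[0.16,-0.7,0],"turn":[-0.005,0.005,0.2]},{"claw":-1,"dp":[0.26,-1,0],"turn":[-0.008,0.005,0.4]},{"claw":-1,"dp":[0.26,-1,0],"turn":[-0.008,0.005,0.45]}]' && python3 go.py 517.9 224.5 128 -4.5
```

```text
time_s: 16.57
tool_pos: [0.5055, 0.1146, 0.1323]
orientation: [[0.997, -0.08, -0.001], [-0.08, -0.997, 0.0], [-0.001, -0.0, -1.0]]
force: [0.8, -0.1, -1.2]
opening: 0.147
t 16.57 pos [505.5 114.6 132.3] yaw -4.6 open 0.147 F [ 0.8 -0.1 -1.2]
dp [ 0.036 -1.106  0.043] turn [-0.001  0.002 -0.004]
legs 2 per leg [ 0.018 -0.553  0.022] [-0.     0.001 -0.002]
```

```bash
python3 -m creep '[{"claw":-1,"dp":[0.01,-0.35,0.02],"turn":[0,0,0]},{"claw":-1,"dp":[0.02,-0.7,0.04],"turn":[0,0,0]},{"claw":-1,"dp":[0.033,-1,0.04],"turn":[0,0,0]},{"claw":-1,"dp":[0.033,-1,0.04],"turn":[0,0,0]},{"claw":-1,"dp":[0.033,-1,0.04],"turn":[0,0,0]}]' && python3 go.py 517.9 224.5 58 -4.5
```

```text
time_s: 16.98
tool_pos: [0.516, 0.2148, 0.1267]
orientation: [[0.997, -0.079, -0.003], [-0.079, -0.997, -0.001], [-0.003, 0.001, -1.0]]
force: [-0.1, -0.7, -0.5]
opening: 0.14
t 16.98 pos [516.  214.8 126.7] yaw -4.5 open 0.140 F [-0.1 -0.7 -0.5]
dp [ 0.013 -0.099  0.687] turn [ 0.002  0.007 -0.   ]
```

```bash
python3 -m creep '[{"claw":-1,"dp":[0.01,-0.1,0.1],"turn":[0,0.003,0]},{"claw":-1,"dp":[0.01,-0.1,0.3],"turn":[0,0.003,0]},{"claw":-1,"dp":[0.013,-0.1,0.5],"turn":[0,0.005,0]},{"claw":-1,"dp":[0.013,-0.1,0.68],"turn":[0,0.007,0]},{"claw":-1,"dp":[0.013,-0.1,0.68],"turn":[0,0.007,0]},{"claw":-1,"dp":[0.013,-0.1,0.68],"turn":[0,0.007,0]}]' && python3 go.py 517.9 224.2 48 -4.5
```

```text
time_s: 17.48
tool_pos: [0.5171, 0.2233, 0.0575]
orientation: [[0.997, -0.079, -0.003], [-0.079, -0.997, -0.003], [-0.002, 0.004, -1.0]]
force: [0.1, 0.1, -0.6]
opening: 0.141
t 17.48 pos [517.1 223.3  57.5] yaw -4.6 open 0.141 F [ 0.1  0.1 -0.6]
dp [ 0.008 -0.01   0.095] turn [ 0.007  0.004 -0.002]
```

```bash
python3 -m creep '[{"claw":-1,"dp":[0.005,-0.008,0.04],"turn":[0.005,0,0]},{"claw":-1,"dp":[0.005,-0.008,0.07],"turn":[0.005,0,0]},{"claw":-1,"dp":[0.005,-0.008,0.1],"turn":[0.005,0,0]},{"claw":-1,"dp":[0.005,-0.008,0.105],"turn":[0.005,0,0]},{"claw":-1,"dp":[0.005,-0.008,0.105],"turn":[0.005,0,0]},{"claw":-1,"dp":[0.005,-0.008,0.105],"turn":[0.005,0,0]}]' && python3 go.py 517.9 224.2 48 -4.5
```

```text
time_s: 17.98
tool_pos: [0.5183, 0.2237, 0.0489]
orientation: [[0.997, -0.079, -0.0], [-0.079, -0.997, -0.001], [-0.0, 0.001, -1.0]]
force: [-1.2, -3.1, 7.4]
opening: 0.14
t 17.98 pos [518.3 223.7  48.9] yaw -4.5 open 0.140 F [-1.2 -3.1  7.4]
dp [-0.004 -0.005  0.009] turn [ 0.001  0.    -0.001]
```

```bash
python3 -m creep '[{"claw":-0.5,"dp":[0,-0.004,0],"turn":[0,0,0]},{"claw":-0.4,"dp":[0,-0.004,0],"turn":[0,0,0]},{"claw":-0.1,"dp":[0,-0.004,0],"turn":[0,0,0]},{"claw":-0.1,"dp":[-0.005,0,-0.2],"turn":[0,0,0]},{"claw":-0.1,"dp":[-0.02,0,-0.5],"turn":[0,0,0]},{"claw":-0.1,"dp":[-0.02,0,-0.85],"turn":[0,-0.01,0]},{"claw":-0.1,"dp":[-0.02,0,-0.85],"turn":[0,-0.01,0]}]' && python3 go.py 488 -274.3 130 8.2;python3 - <<'E'
from h import *
p,d=cams.read_camera("scene"); cv2.imwrite("pics/s11.png",cv2.resize(p[110:410,160:460,::-1],None,fx=2,fy=2))
E
```

```text
time_s: 18.57
tool_pos: [0.5201, 0.2256, 0.1413]
orientation: [[0.997, -0.078, 0.006], [-0.078, -0.997, 0.005], [0.005, -0.005, -1.0]]
force: [2.1, 0.4, 1.6]
opening: 0.451
t 18.57 pos [520.1 225.6 141.3] yaw -4.5 open 0.451 F [2.1 0.4 1.6]
dp [0.068 5.01  0.086] turn [-0.009 -0.011 -0.422]
legs 6 per leg [0.011 0.835 0.014] [-0.002 -0.002 -0.07 ]
```

View pics/s11.png

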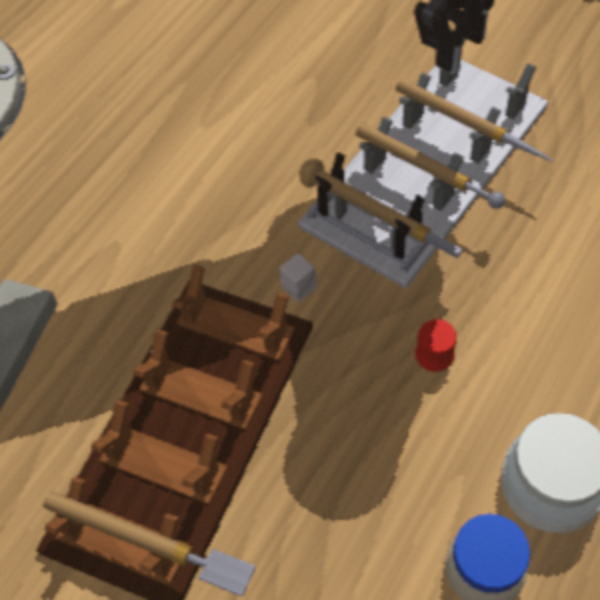

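Three placed. Now the spatula.

```bash
python3 -m creep '[{"claw":0,"dp":[0,0.35,0.03],"turn":[0,-0.01,0]},{"claw":0,"dp":[0,0.7,0.05],"turn":[-0.005,-0.01,0]},{"claw":0,"dp":[0,1,0.07],"turn":[-0.008,-0.01,0]},{"claw":0,"dp":[0,1,0.07],"turn":[-0.008,-0.01,0]}]' && python3 -m creep '[{"claw":0,"dp":[0,0.35,0],"turn":[0,0,0]},{"claw":0,"dp":[0,0.7,0],"turn":[0,0,0]},{"claw":0,"dp":[0,1,0],"turn":[0,0,0]},{"claw":0,"dp":[0,1,0],"turn":[0,0,0]}]' && python3 -m creep '[{"claw":0,"dp":[0,0.35,0],"turn":[0,0,0]},{"claw":0,"dp":[0,0.7,0],"turn":[0,0,0]},{"claw":0,"dp":[0,1,0],"turn":[0,0,0]},{"claw":0,"dp":[0,1,0],"turn":[0,0,0]}]' && python3 -m creep '[{"claw":0,"dp":[0,0.35,0],"turn":[0,0,-0.1]},{"claw":0,"dp":[0,0.7,0],"turn":[0,0,-0.25]},{"claw":0,"dp":[0,1,0],"turn":[0,0,-0.4]},{"claw":0,"dp":[0,1,0],"turn":[0,0,-0.422]}]' && python3 go.py 488 -274.3 130 8.2
```

```text
time_s: 18.95
tool_pos: [0.5093, 0.1217, 0.1296]
orientation: [[0.997, -0.082, -0.006], [-0.082, -0.997, -0.001], [-0.006, 0.001, -1.0]]
force: [-0.4, 0.7, -0.0]
opening: 0.497
time_s: 19.28
tool_pos: [0.4999, 0.0183, 0.129]
orientation: [[0.996, -0.085, -0.008], [-0.085, -0.996, -0.002], [-0.008, 0.002, -1.0]]
force: [-0.2, 1.1, -0.6]
opening: 0.501
time_s: 19.62
tool_pos: [0.4904, -0.0847, 0.1286]
orientation: [[0.996, -0.089, -0.01], [-0.089, -0.996, -0.002], [-0.009, 0.003, -1.0]]
force: [0.7, -0.2, 0.9]
opening: 0.501
time_s: 19.95
tool_pos: [0.4809, -0.1877, 0.1282]
orientation: [[0.991, 0.133, -0.011], [0.133, -0.991, -0.003], [-0.011, 0.001, -1.0]]
force: [0.0, 0.2, -0.4]
opening: 0.498
t 19.95 pos [ 480.9 -187.7  128.2] yaw 7.6 open 0.498 F [ 0.   0.2 -0.4]
dp [-0.045  0.868 -0.016] turn [ 0.003  0.021 -0.019]
```

```bash
python3 -m creep '[{"claw":0,"dp":[-0.02,0.35,0],"turn":[0,0.01,-0.01]},{"claw":0,"dp":[-0.04,0.7,0],"turn":[0,0.02,-0.019]},{"claw":0,"dp":[-0.045,0.868,0],"turn":[0,0.02,-0.019]},{"claw":0,"dp":[-0.045,0.868,0],"turn":[0,0.02,-0.019]},{"claw":0,"dp":[-0.045,0.868,0],"turn":[0,0.02,-0.019]}]' && python3 go.py 488 -274.3 48 8.2
```

```text
time_s: 20.37
tool_pos: [0.4879, -0.2745, 0.1274]
orientation: [[0.99, 0.141, -0.002], [0.141, -0.99, -0.001], [-0.002, 0.001, -1.0]]
force: [-0.1, 0.8, -0.3]
opening: 0.498
t 20.37 pos [ 487.9 -274.5  127.4] yaw 8.1 open 0.498 F [-0.1  0.8 -0.3]
dp [ 0.003 -0.002  0.794] turn [ 0.001  0.003 -0.004]
```

```bash
python3 -m creep '[{"claw":0,"dp":[0,0,0.2],"turn":[0,0,0]},{"claw":0,"dp":[0,0,0.45],"turn":[0,0,0]},{"claw":0,"dp":[0,0,0.7],"turn":[0,0,0]},{"claw":0,"dp":[0,0,0.79],"turn":[0,0,0]},{"claw":0,"dp":[0,0,0.79],"turn":[0,0,0]},{"claw":0,"dp":[0,0,0.79],"turn":[0,0,0]}]' 60 && python3 go.py 488 -274.3 48 8.2
```

```text
time_s: 20.87
tool_pos: [0.4882, -0.274, 0.0489]
orientation: [[0.99, 0.142, -0.002], [0.142, -0.99, -0.001], [-0.002, 0.001, -1.0]]
force: [1.2, 0.5, 0.3]
opening: 0.503
t 20.87 pos [ 488.2 -274.    48.9] yaw 8.2 open 0.503 F [1.2 0.5 0.3]
dp [-0.002  0.002  0.009] turn [ 0.002  0.004 -0.001]
```

```bash
python3 -m creep '[{"claw":-1,"dp":[-0.003,0.002,0.006],"turn":[0,0,0]},{"claw":-1,"dp":[-0.003,0.002,0.006],"turn":[0,0,0]},{"claw":-1,"dp":[-0.003,0.002,0.006],"turn":[0,0,0]},{"claw":-1,"dp":[-0.003,0.002,0.006],"turn":[0,0,0]},{"claw":-1,"dp":[-0.003,0.002,0.006],"turn":[0,0,0]}]' 60 && python3 go.py 488 -274.3 48 8.2 && python3 -m creep '[{"claw":-1,"dp":[0,0,-0.15],"turn":[0,0,0]},{"claw":-1,"dp":[0,0,-0.4],"turn":[0,0,0]},{"claw":-1,"dp":[0,0,-0.65],"turn":[0,0,0]},{"claw":-1,"dp":[0,0,-0.9],"turn":[0,0,0]},{"claw":-1,"dp":[0,0,-0.9],"turn":[0,0,0]}]' && python3 go.py 522.5 294.5 135 -4.5
python3 - <<'E'
from h import *
p,d=cams.read_camera("scene"); cv2.imwrite("pics/s12.png",cv2.resize(p[110:410,160:460,::-1],None,fx=2,fy=2))
E
```

```text
time_s: 21.28
tool_pos: [0.4891, -0.2747, 0.0499]
orientation: [[0.99, 0.142, 0.001], [0.142, -0.99, -0.002], [0.001, 0.003, -1.0]]
force: [0.1, 0.3, 6.8]
opening: 0.139
t 21.28 pos [ 489.1 -274.7   49.9] yaw 8.2 open 0.139 F [0.1 0.3 6.8]
dp [-0.01  -0.006  0.019] turn [ 0.005 -0.002 -0.   ]
time_s: 21.7
tool_pos: [0.4914, -0.2758, 0.1455]
orientation: [[0.99, 0.143, 0.01], [0.143, -0.99, -0.006], [0.009, 0.008, -1.0]]
force: [0.5, -0.2, 0.3]
opening: 0.14
t 21.70 pos [ 491.4 -275.8  145.5] yaw 8.2 open 0.140 F [ 0.5 -0.2  0.3]
dp [ 1.122 -5.601  0.072] turn [ 0.013 -0.018  0.424]
legs 6 per leg [ 0.187 -0.933  0.012] [ 0.002 -0.003  0.071]
```

View pics/s12.png

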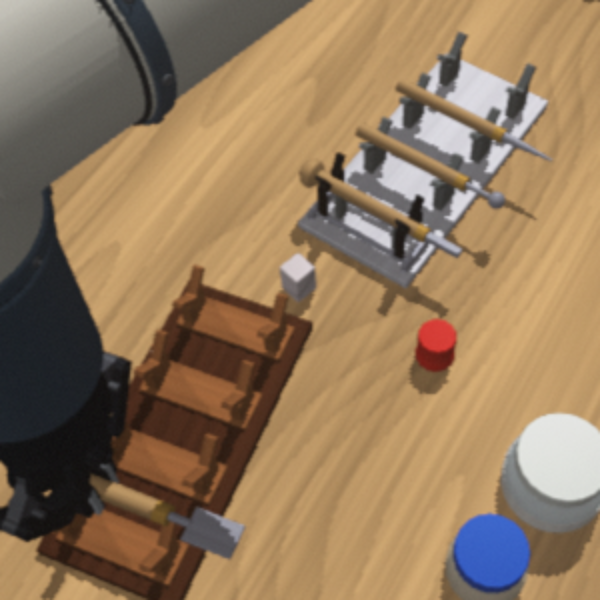

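```bash
python3 -m creep '[{"claw":-1,"dp":[0.06,-0.3,0.03],"turn":[0.005,-0.005,0]},{"claw":-1,"dp":[0.12,-0.65,0.05],"turn":[0.013,-0.018,0]},{"claw":-1,"dp":[0.2,-1,0.05],"turn":[0.013,-0.018,0]},{"claw":-1,"dp":[0.2,-1,0.05],"turn":[0.013,-0.018,0]}]' && python3 -m creep '[{"claw":-1,"dp":[0.06,-0.35,0],"turn":[0,0,0]},{"claw":-1,"dp":[0.12,-0.7,0],"turn":[0,0,0]},{"claw":-1,"dp":[0.2,-1,0],"turn":[0,0,0]},{"claw":-1,"dp":[0.2,-1,0],"turn":[0,0,0]}]' && python3 -m creep '[{"claw":-1,"dp":[0.06,-0.35,0],"turn":[0,0,0]},{"claw":-1,"dp":[0.12,-0.7,0],"turn":[0,0,0]},{"claw":-1,"dp":[0.2,-1,0],"turn":[0,0,0]},{"claw":-1,"dp":[0.2,-1,0],"turn":[0,0,0]}]' && python3 go.py 523.6 294.1 135 -4.5
```

```text
time_s: 22.08
tool_pos: [0.4956, -0.1686, 0.1364]
orientation: [[0.989, 0.145, -0.005], [0.145, -0.989, 0.003], [-0.004, -0.004, -1.0]]
force: [0.3, -0.5, -0.6]
opening: 0.14
time_s: 22.42
tool_pos: [0.5006, -0.0627, 0.1359]
orientation: [[0.989, 0.149, -0.006], [0.149, -0.989, 0.005], [-0.005, -0.006, -1.0]]
force: [0.8, -0.7, -0.9]
opening: 0.14
time_s: 22.75
tool_pos: [0.5056, 0.0431, 0.1356]
orientation: [[0.988, 0.152, -0.006], [0.152, -0.988, 0.006], [-0.005, -0.007, -1.0]]
force: [0.6, 0.1, -1.0]
opening: 0.14
t 22.75 pos [505.6  43.1 135.6] yaw 8.7 open 0.140 F [ 0.6  0.1 -1. ]
dp [ 0.56  -2.453  0.019] turn [-0.012  0.012  0.441]
legs 3 per leg [ 0.187 -0.818  0.006] [-0.004  0.004  0.147]
```

```bash
python3 -m creep '[{"claw":-1,"dp":[0.06,-0.35,0],"turn":[0,0,0]},{"claw":-1,"dp":[0.12,-0.7,0],"turn":[-0.01,0.01,0]},{"claw":-1,"dp":[0.23,-1,0],"turn":[-0.012,0.012,0]},{"claw":-1,"dp":[0.23,-1,0],"turn":[-0.012,0.012,0]}]' && python3 -m creep '[{"claw":-1,"dp":[0.08,-0.35,0],"turn":[0,0,0.1]},{"claw":-1,"dp":[0.16,-0.7,0],"turn":[0,0,0.25]},{"claw":-1,"dp":[0.23,-1,0],"turn":[0,0,0.4]},{"claw":-1,"dp":[0.23,-1,0],"turn":[0,0,0.441]}]' && python3 go.py 523.6 294.1 128 -4.5
```

```text
time_s: 23.08
tool_pos: [0.5135, 0.1494, 0.1352]
orientation: [[0.988, 0.155, 0.001], [0.155, -0.988, 0.001], [0.001, -0.001, -1.0]]
force: [0.8, 0.2, -0.9]
opening: 0.14
time_s: 23.42
tool_pos: [0.5206, 0.2558, 0.1339]
orientation: [[0.997, -0.076, -0.0], [-0.076, -0.997, 0.002], [-0.0, -0.002, -1.0]]
force: [0.7, 0.2, -1.2]
opening: 0.141
t 23.42 pos [520.6 255.8 133.9] yaw -4.3 open 0.141 F [ 0.7  0.2 -1.2]
dp [ 0.    -0.384  0.059] turn [-0.003  0.001  0.005]
```

```bash
python3 -m creep '[{"claw":-1,"dp":[0,-0.2,0.03],"turn":[0,0,0.005]},{"claw":-1,"dp":[0,-0.36,0.06],"turn":[0,0,0.005]},{"claw":-1,"dp":[0,-0.384,0.06],"turn":[-0.003,0,0.005]},{"claw":-1,"dp":[0,-0.384,0.06],"turn":[-0.003,0,0.005]},{"claw":-1,"dp":[0,-0.384,0.06],"turn":[-0.003,0,0.005]}]' && python3 go.py 523.6 294.1 58 -4.5
```

```text
time_s: 23.83
tool_pos: [0.5234, 0.2935, 0.1274]
orientation: [[0.997, -0.078, -0.001], [-0.078, -0.997, -0.001], [-0.001, 0.001, -1.0]]
force: [1.1, -0.1, -0.3]
opening: 0.14
t 23.83 pos [523.4 293.5 127.4] yaw -4.5 open 0.140 F [ 1.1 -0.1 -0.3]
dp [ 0.003 -0.006  0.694] turn [0.002 0.002 0.   ]
```

```bash
python3 -m creep '[{"claw":-1,"dp":[0.003,-0.006,0.1],"turn":[0,0,0]},{"claw":-1,"dp":[0.003,-0.006,0.3],"turn":[0,0,0]},{"claw":-1,"dp":[0.003,-0.006,0.5],"turn":[0,0,0]},{"claw":-1,"dp":[0.003,-0.006,0.69],"turn":[0,0,0]},{"claw":-1,"dp":[0.003,-0.006,0.69],"turn":[0,0,0]},{"claw":-1,"dp":[0.003,-0.006,0.69],"turn":[0,0,0]}]' && python3 go.py 523.6 294.1 49 -4.5
```

```text
time_s: 24.33
tool_pos: [0.5232, 0.2928, 0.0575]
orientation: [[0.997, -0.079, -0.003], [-0.079, -0.997, -0.003], [-0.003, 0.003, -1.0]]
force: [0.8, 0.5, 0.3]
opening: 0.139
t 24.33 pos [523.2 292.8  57.5] yaw -4.5 open 0.139 F [0.8 0.5 0.3]
dp [ 0.004 -0.013  0.085] turn [ 0.006  0.006 -0.001]
```

```bash
python3 -m creep '[{"claw":-1,"dp":[0.003,-0.01,0.04],"turn":[0.004,0.003,0]},{"claw":-1,"dp":[0.003,-0.01,0.06],"turn":[0.004,0.003,0]},{"claw":-1,"dp":[0.003,-0.01,0.08],"turn":[0.004,0.003,0]},{"claw":-1,"dp":[0.003,-0.01,0.09],"turn":[0.004,0.003,0]},{"claw":-1,"dp":[0.003,-0.01,0.09],"turn":[0.004,0.003,0]},{"claw":-1,"dp":[0.003,-0.01,0.09],"turn":[0.004,0.003,0]}]' && python3 go.py 523.6 294.1 49 -4.5
```

```text
time_s: 24.83
tool_pos: [0.5241, 0.2937, 0.0502]
orientation: [[0.997, -0.078, 0.0], [-0.078, -0.997, -0.001], [0.0, 0.001, -1.0]]
force: [-2.7, -2.1, 4.3]
opening: 0.14
t 24.83 pos [524.1 293.7  50.2] yaw -4.5 open 0.140 F [-2.7 -2.1  4.3]
dp [-0.005 -0.004  0.012] turn [ 0.001 -0.001  0.   ]
```

```bash
python3 -m creep '[{"claw":-0.5,"dp":[0,0,0.005],"turn":[0,0,0]},{"claw":-0.4,"dp":[0,0,0.005],"turn":[0,0,0]},{"claw":-0.1,"dp":[0,0,0.005],"turn":[0,0,0]},{"claw":-0.1,"dp":[-0.005,0,-0.2],"turn":[0,0,0]},{"claw":-0.1,"dp":[-0.02,0,-0.5],"turn":[0,0,0]},{"claw":-0.1,"dp":[-0.02,0,-0.9],"turn":[0,0,0]},{"claw":-0.1,"dp":[-0.02,0,-0.9],"turn":[0,0,0]}]' && python3 -m creep '[{"claw":0,"dp":[-0.35,0,-0.1],"turn":[0,0,0]},{"claw":0,"dp":[-0.7,0,-0.2],"turn":[0,0,0]},{"claw":0,"dp":[-1,0,-0.2],"turn":[0,0,0]},{"claw":0,"dp":[-1,0,-0.2],"turn":[0,0,0]}]' && python3 -m creep '[{"claw":0,"dp":[-0.35,-0.35,0],"turn":[0,0,0]},{"claw":0,"dp":[-0.7,-0.7,0],"turn":[0,0,0]},{"claw":0,"dp":[-1,-1,0],"turn":[0,0,0]},{"claw":0,"dp":[-1,-1,0],"turn":[0,0,0]}]' && python3 -m creep '[{"claw":0,"dp":[-0.3,-0.35,0],"turn":[0,0,0]},{"claw":0,"dp":[-0.6,-0.7,0],"turn":[0,0,0]},{"claw":0,"dp":[-0.8,-1,0],"turn":[0,0,0]},{"claw":0,"dp":[-0.8,-1,0],"turn":[0,0,0]}]'
python3 - <<'E'
from h import *
p,d=cams.read_camera("scene"); cv2.imwrite("pics/s13.png",cv2.resize(p[90:330,230:500,::-1],None,fx=2.5,fy=2.5))
p,d=cams.read_camera("top"); cv2.imwrite("pics/t13.png",cv2.resize(p[170:330,140:400,::-1],None,fx=3,fy=3))
E
```

```text
time_s: 25.42
tool_pos: [0.5259, 0.296, 0.1488]
orientation: [[0.997, -0.077, 0.013], [-0.077, -0.997, 0.006], [0.012, -0.007, -1.0]]
force: [1.6, 1.0, 2.8]
opening: 0.449
time_s: 25.75
tool_pos: [0.4224, 0.3039, 0.1686]
orientation: [[0.997, -0.075, 0.013], [-0.075, -0.997, 0.009], [0.012, -0.01, -1.0]]
force: [-0.7, -0.1, -1.0]
opening: 0.499
time_s: 26.08
tool_pos: [0.3278, 0.4139, 0.1684]
orientation: [[0.997, -0.073, 0.013], [-0.073, -0.997, 0.01], [0.012, -0.011, -1.0]]
force: [1.1, 0.8, 0.6]
opening: 0.495
time_s: 26.42
tool_pos: [0.2522, 0.524, 0.1679]
orientation: [[0.998, -0.069, 0.012], [-0.069, -0.998, 0.012], [0.012, -0.013, -1.0]]
force: [0.5, -0.3, -0.3]
opening: 0.504
```

View pics/s13.png

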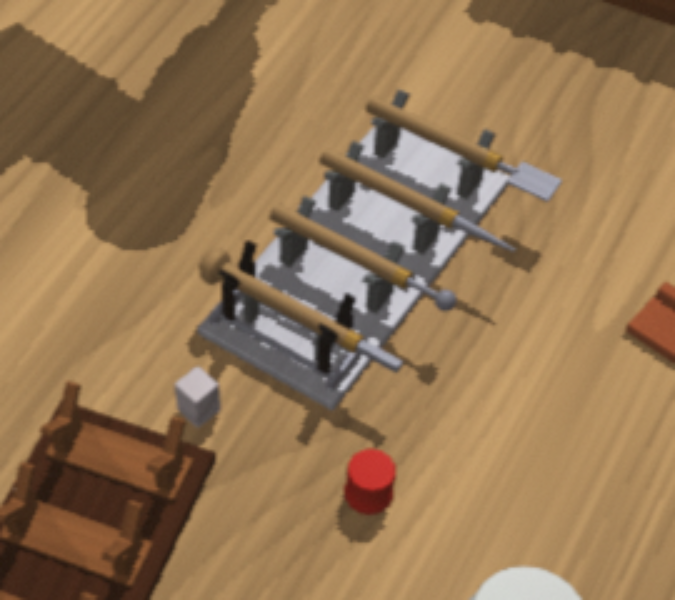

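View pics/t13.png

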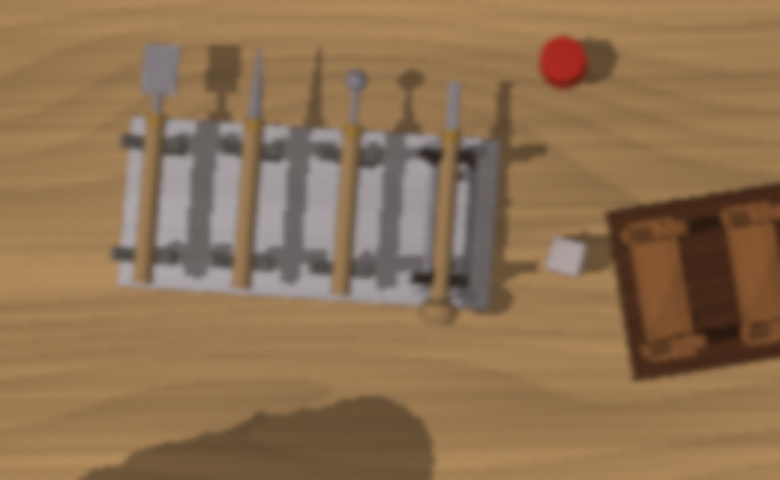

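```bash
python3 - <<'E'
from h import *
ends=dict(spatula=(-120,50),ball=(-120,40),point=(-120,52),mushroom=(-137,34))
rk=dict(top=(515.4,188.8,-4.59),scene=(513.1,191.7,-4.5))
for n in("top","scene"):
    p,d=cams.read_camera(n); cal=cams.get_calibration(n)
    for t,(e0,e1) in ends.items():
        Q=finder.regions_of(n,'tool_'+t)
        m=Q[0]['mask']
        P=pts(cal,d,m)*1000
        v,u=np.nonzero(m); R=np.array(cal['R']); o=-R.T@cal['t']
        ray=np.c_[(u-cal['cx'])/cal['fx'],(v-cal['cy'])/cal['fy'],np.ones(len(u))]@R
        W=(o+ray*((0.05-o[2])/ray[:,2])[:,None])[:,:2]*1000
        px,py,a=rk[n]; a=np.radians(a); q=W-[px,py]; X=np.c_[q@[np.cos(a),np.sin(a)],q@[-np.sin(a),np.cos(a)]]
        s=(X[:,0]>-45)&(X[:,0]<55); k=np.polyfit(X[s,0],X[s,1],1)
        q=P[:,:2]-[px,py]; xx=q@[np.cos(a),np.sin(a)]
        zt=[np.round(np.percentile(P[abs(xx-c)<8,2],85),1) for c in(-50,-25,0,25,50)]
        lo,hi=X[:,0].min()-.5,X[:,0].max()+.5
        print(n,t,round(Q[0]['score'],2),"y0 %.1f slope %.2fdeg"%(k[1],np.degrees(np.arctan(k[0]))),"origin x tail %.1f tip %.1f len %.1f"%(lo-e0,hi-e1,hi-lo),"ztop",zt)
E
```

```text
top spatula 0.93 y0 105.4 slope -0.38deg origin x tail 60.3 tip 61.7 len 171.4 ztop [np.float64(57.8), np.float64(57.4), np.float64(57.5), np.float64(57.7), np.float64(57.3)]
top ball 0.71 y0 -34.7 slope -0.38deg origin x tail 61.1 tip 58.9 len 157.8 ztop [np.float64(57.8), np.float64(57.3), np.float64(57.7), np.float64(57.9), np.float64(57.5)]
top point 0.85 y0 35.8 slope 0.26deg origin x tail 60.6 tip 40.5 len 151.9 ztop [np.float64(57.8), np.float64(57.7), np.float64(57.9), np.float64(58.2), np.float64(58.1)]
top mushroom 0.63 y0 -104.1 slope -0.09deg origin x tail 61.6 tip 62.6 len 172.0 ztop [np.float64(57.3), np.float64(57.5), np.float64(57.7), np.float64(57.8), np.float64(57.9)]
scene spatula 0.89 y0 104.5 slope -0.23deg origin x tail 58.7 tip 63.2 len 174.5 ztop [np.float64(58.4), np.float64(58.2), np.float64(58.4), np.float64(59.0), np.float64(57.9)]
scene ball 0.96 y0 -36.0 slope -0.14deg origin x tail 58.7 tip 62.4 len 163.7 ztop [np.float64(58.2), np.float64(58.4), np.float64(58.5), np.float64(58.6), np.float64(57.9)]Traceback (most recent call last):
  File "<stdin>", line 16, in <module>
    return _quantile_unchecked(
        a, q, axis, out, overwrite_input, method, keepdims, weights)
    return _ureduce(a,
                    func=_quantile_ureduce_func,
    ...<5 lines>...
                    overwrite_input=overwrite_input,
                    method=method)
    r = func(a, **kwargs)
    result = _quantile(arr,
                       quantiles=q,
    ...<2 lines>...
                       out=out,
                       weights=wgt)
    slices_having_nans = np.isnan(arr[-1, ...])
                                  ~~~^^^^^^^^^
IndexError: index -1 is out of bounds for axis 0 with size 0
```

```bash
python3 - <<'E'
from h import *
ends=dict(point=(-120,52),mushroom=(-137,34))
n="scene";px,py,a=(513.1,191.7,np.radians(-4.5))
p,d=cams.read_camera(n); cal=cams.get_calibration(n)
for t,(e0,e1) in ends.items():
    for Q in finder.regions_of(n,'tool_'+t)[:2]:
        v,u=np.nonzero(Q['mask']); R=np.array(cal['R']); o=-R.T@cal['t']
        ray=np.c_[(u-cal['cx'])/cal['fx'],(v-cal['cy'])/cal['fy'],np.ones(len(u))]@R
        W=(o+ray*((0.05-o[2])/ray[:,2])[:,None])[:,:2]*1000
        q=W-[px,py]; X=np.c_[q@[np.cos(a),np.sin(a)],q@[-np.sin(a),np.cos(a)]]
        P=pts(cal,d,Q['mask'])*1000
        print(t,round(Q['score'],2),Q['location'],"y",np.round(np.median(X[:,1]),1),"tail",round(X[:,0].min()-.5-e0,1),"tip",round(X[:,0].max()+.5-e1,1),np.round(np.percentile(P[:,2],[10,50,90]),1))
E
```

```text
point 0.65 [383.8, 162.7] y 34.3 tail 59.5 tip 43.5 [51.9 55.8 58.7]
mushroom 0.88 [349.4, 213.1] y -104.7 tail 59.8 tip 63.5 [47.9 56.1 61. ]
```

```bash
python3 - <<'E'
from cell import r
print(r.hand_in(), r.sense()['time_s'])
E
```

```text
the job is handed in; nothing more can be done
the job is handed in; nothing more can be done
```

I moved all four tools to the rack in reverse order and handed the job in; about 28 s had passed on the robot clock. From the rack's right end to its left: mushroom in the spring clip, ball, point, spatula, all with their steel heads pointing away from the robot.

**Clip:** I pushed the mushroom tool down with about 20 N. It did not sink any further and stayed level when I let go, so I take it as snapped in. I judged this from force and height only; there was no separate sign of the snap.

**Last camera checks before handing in:**
- **Height:** the handle tops of all four tools measured 57–58 mm in the top camera, so the axes are at about 50 mm and level.
- **Sideways:** every tool is within about 1 mm of its place's centre line and within 0.4° of straight.
- **Lengthwise:** spatula, ball and point are within about 1 mm of the +60 mm home position. The mushroom measured about 1.5–2 mm too far forward, which I left.

**Where the checks disagreed:**
- The two cameras differ from each other by 2–3 mm.
- The point's thin tip was under-detected and read 17–20 mm short, so I placed its position from the handle end instead.
- One height measurement of the point from the scene camera failed. I repeated it in a simpler form, and it gave a plausible height (57–59 mm at the top).

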